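Load the stone vibro-finisher from a sorting tray

ROBOT

A 7-joint arm with a two-finger parallel gripper is mounted at the origin on the work surface. World frame = base frame: x ahead of the robot, y to its left, z up, the work surface at z = 0. Lengths are in m, angles in rad, forces in N, time in s.
With the tool pointing down it reaches from about 0.4 to 0.85 m from the base axis. Payload 4.5 kg.
Tool frame: the origin (TCP) lies midway between the tips of the shut fingers; the grasp point (between the pads) lies 19 mm behind it; z points along the fingers, y is the line along which they close (so a half turn about z gives the same grasp; the last joint's range is limited). The gripper opens to 88 mm and grips with 3 to 60 N. Pads are 18 mm wide; open, the fingers measure 123 mm over their backs; the gripper's body (75 mm by 187 mm) begins 45 mm behind the grasp point.
Start: joints at [-1.076, 0.689, -0.195, 1.565, 0.157, 0.902, -0.215], TCP at [0.278, 0.56, 0.239] pointing down, gripper open.
Joint ranges: [-3.01, 3.01], [-0.46, 2.08], [-1.47, 1.51], [0.13, 2.56], [-1, 4.14], [0.04, 2.09], [-2.66, 2.66]. Speed limits (rad/s): [2.57, 2.57, 3.14, 3.14, 3.14, 3.14, 3.14].

INTERFACE

Orientations are given as a unit quaternion [x, y, z, w].
In Python, from plant import r gives the robot as it stands.
- The arm moves only by the tool carry_out, never from a script. Its argument "plan" is a list of rows, each an object with "rot": the turn, a rotation vector about the tool's x, y, z in rad, a list of three; "xyz": the shift along the tool's x, y, z in m, a list of three; "grip": the closure in counts, from 0 (fully open) to 255 (shut). In form: [{"rot": [wx, wy, wz], "xyz": [dx, dy, dz], "grip": grip}, ...]. A call has 1 to 8 rows; each row is the pose to reach, as a shift and turn from the pose commanded when the call began, along the tool's axes at that moment; what a row does not reach only later rows make up. A row lasts 1/12 s, in which the tool goes at most 41.7 mm and 7.16 degrees, less where a joint would pass 70% of its speed; a pose out of reach is approached as far as the arm can. A call with a gripper value outside its range is refused whole. The fingers move at their own pace and stop on an object; "squeeze" is the grip in N (left out, the last holds). Time passes only in rows, so rows that repeat a pose let the fingers close. It gives the time, the measured TCP pose, the force, the opening and the grip force at its end, in the units of the state.
- r.get_state(): the state, without advancing time (a new reading comes with each control period).
- r.snapshot(name): name is "scene" or "top" or "wrist"; returns the picture (420x560x3 uint8, red, green, blue); there is no depth.
- r.camera_params(name): a dict with "fx", "fy", "cx", "cy" (pixels), "distortion" ([k1, k2, p1, p2, k3] as OpenCV has them; the pictures are not rectified), "position" and "attitude" of the camera in the world; the wrist camera has in their place "hand_eye" (4x4, takes a point from camera to tool coordinates, whose origin is the TCP and whose axes are the flange's). Camera axes: x right, y down, z forward; pixel columns grow to the right and rows downward; lengths in m; the calibration is good to about 2 mm. A picture is of the moment at which its call begins: read the wrist's pose just before it. camera_params takes no time and is no camera call.
- r.finish_job(): hands the job in; it is judged then, once.
The state is a dict: "clock": time; "q": joint angles; "qd": joint speeds; "joint_torque": joint torques, N m; "tool_pos": TCP position; "eef_rot": TCP orientation; "contact_force": force on the tool from outside, world axes, zero at the start; "moment": the same for the moment, N m; "opening": opening from 0.0 (shut) to 1.0 (fully open); "finger_force": force on a finger pad.
Only numpy, scipy, OpenCV 4.12 (cv2) and the standard library are available. Lean on these libraries where they do the work, as an engineer would, in place of code of your own. Each camera call takes 0.05 s, during which the arm holds its last target. There are 200 camera calls.

TASK

Load the stone finisher: push the blue tub along the bench, without lifting it, so that it stands squarely on the yellow-cornered vibrating plate, and gather all the loose coloured stones from the bench top onto the sorting tray while it stands level. Then carry the tray by its grip over the tub and tip it so that the whole load slides off into the tub together, and put the empty tray back flat on its cork mat. Last of all, slide the red speed selector fully home to its yellow-marked end; leave everything else on the bench where it is.

Things in the scene. Friction and masses are not known exactly. Their poses are not given: they have to be found in the camera images.
- tub: Loose blue open plastic tub, 170 x 170 mm square and 60 mm tall, walls and floor 5 mm thick, about 0.35 kg. Origin: centre of its underside; x and y axes square to its walls, z up.
- plate: Vibrating plate let in flush with the bench top: dark steel square, 200 x 200 mm, with yellow corner marks; nothing to bump against. Origin at its centre on the bench top, axes square to its sides.
- tray: Loose aluminium sorting tray, 150 (x) x 140 (y) mm, 0.22 kg. Origin: centre of its underside. Floor 4 mm thick; rims 5 mm thick rise to 25 mm on both y sides and at the +x end; the -x end is open, with no lip: that is where pieces slide out. A web 6 mm thick along the x axis, 90 mm long, divides it in two lanes 62 mm wide and carries the black grip.
- tray_grip (a point): Centre of the tray's black grip bar, 58 mm above the tray's underside, over its middle: the bar is 90 mm long (tray x), 14 mm thick (tray y), 24 mm tall (46 to 70 mm above the underside). Axes as the tray's.
- mat: Fixed cork mat, 190 x 190 x 3 mm, the tray's place. Origin: centre of its underside, on the bench.
- speed (a joint): Position of the red speed selector, 0 m (off) to 0.08 m (full speed, its end stop); it moves along +y of speed_base, with about 1.5 N of friction, and stays where it is left.
- speed_top (a point): Centre of the top of the red selector grip, 28 (x) x 20 (y) mm and 40 mm tall; its top is 54 mm above the bench. Axes as speed_base.
- speed_base: Fixed low aluminium track of the selector, 40 (x) x 130 (y) x 14 mm. Origin: centre of its underside. The grip slides to its +y end, marked yellow.
- stone0_center (a point): Centre (half-way up) of a loose red-brown rough stone, chunky and nearly round: 33 mm across at its middle band, 26 mm tall, flat under and on top, 30 g. Not on the bench in some runs (None).
- stone1_center (a point): Centre (half-way up) of a loose ochre rough stone, chunky and nearly round: 31 mm across at its middle band, 25 mm tall, flat under and on top, 30 g. Not on the bench in some runs (None).
- stone2_center (a point): Centre (half-way up) of a loose green rough stone, chunky and nearly round: 35 mm across at its middle band, 26 mm tall, flat under and on top, 30 g. Not on the bench in some runs (None).
- stone3_center (a point): Centre (half-way up) of a loose purple rough stone, chunky and nearly round: 32 mm across at its middle band, 24 mm tall, flat under and on top, 30 g. Not on the bench in some runs (None).
- mug: Bystander, to be left alone: blue ceramic mug, 76 mm across, 90 mm tall. Origin: on its underside.
- tin: Bystander, to be left alone: flat round brass tin, 60 mm across, 26 mm tall. Origin: on its underside.
- screwdriver: Bystander, to be left alone: red-handled screwdriver lying on the bench. Origin: on its underside.
Things that resemble listed ones, but are neither listed nor needed, are in the scene too. Of the things that look like the tub, the smaller one is meant.

How it is judged:
By the outcome, as a careful person would: the job done as asked, in the order asked, and still so for the second after the job is handed in, with the robot touching nothing.
Of stone0, stone1, stone2, stone3 only 2 to 4 are there at a start; the rules pass over those that are not, and their reading is None.
At some moment in a run one of stone0, stone1, stone2, stone3, tub may be knocked a few centimetres aside while the robot is not near it.
It also fails if it takes over 210 s, if anything falls off the work surface, if the arm or the gripper's body presses on something with over 40 N, if the wrist force passes 120 N, or if a joint passes its speed limit or range.

## Working session

There is one attempt and no reset: what is moved stays moved. The work goes in short steps, Python scripts to look and compute and a tool call to move; the robot and the scene stay as the last step left them, time stands still between calls to the robot, and variables do not carry over. Pictures are saved under pics/ and viewed, at most 14 in all, crops included, and the job is handed in when it is done.

Besides the shell and the picture viewer there is one more tool, called after ">>>" as name(argument=value, ...) on one line, values as JSON. carry_out: Moves the arm, as the interface text tells. Its arguments: {"type":"object","properties":{"plan":{"type":"array"},"squeeze":{"type":"number"}},"required":["plan"]}

```bash
ls; mkdir -p pics; python3 - <<'E'
from plant import r
import cv2,numpy as np
for n in ("scene","top"):
    cv2.imwrite(f"pics/{n}0.png",r.snapshot(n)[:,:,::-1]); print(n,r.camera_params(n))
print(r.camera_params("wrist")); print(r.get_state())
E
```

```text
pics
scene {'fx': 493.4147927453317, 'fy': 493.4147927453317, 'cx': 284.2229430092017, 'cy': 207.59157648935704, 'distortion': array([-0.04658168,  0.        ,  0.        ,  0.        ,  0.        ]), 'position': array([1.50225592, 0.17406652, 0.89328802]), 'attitude': array([ 0.57851078,  0.68693805, -0.34021454, -0.27873905])}
top {'fx': 392.7661962897889, 'fy': 392.7661962897889, 'cx': 277.74356457861836, 'cy': 209.4366047242332, 'distortion': array([-0.03427927,  0.        ,  0.        ,  0.        ,  0.        ]), 'position': array([ 0.34115136, -0.01876248,  1.21064185]), 'attitude': array([-0.70382024,  0.70838389, -0.04295714,  0.0313691 ])}
{'fx': 360.91986486111074, 'fy': 360.91986486111074, 'cx': 280.44861530106886, 'cy': 216.54389211747548, 'distortion': array([-0.03262385,  0.        ,  0.        ,  0.        ,  0.        ]), 'hand_eye': array([[ 2.22217528e-04, -9.58270005e-01, -2.85864561e-01,
         7.49914295e-02],
       [ 9.99999944e-01,  1.41857247e-04,  3.01821151e-04,
        -2.95813048e-05],
       [-2.48674197e-04, -2.85864612e-01,  9.58269984e-01,
        -1.45284698e-01],
       [ 0.00000000e+00,  0.00000000e+00,  0.00000000e+00,
         1.00000000e+00]])}
{'clock': 0.1, 'q': array([-1.07617   ,  0.68992949, -0.19452943,  1.56618497,  0.15733088,
        0.90251571, -0.21505235]), 'qd': array([-0.00018107, -0.00171185, -0.00071332, -0.00293663,  0.00087634,
       -0.00075812,  0.0007471 ]), 'joint_torque': array([-4.36648697e-03, -5.28495026e+01, -1.27180573e+00, -1.53837293e+01,
       -5.25563036e-02,  1.95471417e-03,  5.30793432e-05]), 'tool_pos': array([0.2777281 , 0.55929318, 0.23798682]), 'eef_rot': array([ 2.28309829e-01,  9.73588182e-01, -8.12411548e-04, -1.21347745e-04]), 'contact_force': array([ 0.06004284, -1.04481497, -0.31194539]), 'moment': array([ 0.00903076, -0.00324593,  0.01491627]), 'finger_force': 0.0, 'opening': 1.0010311013632984}
```

View pics/top0.png

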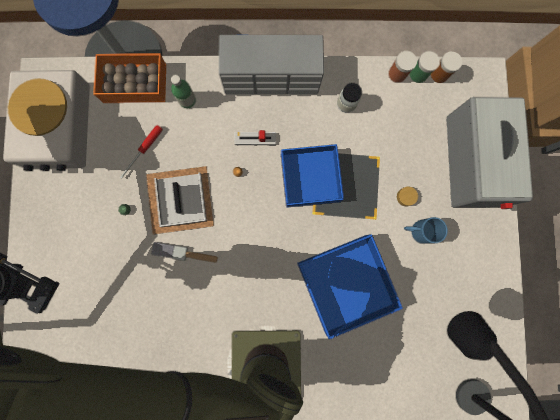

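View pics/scene0.png

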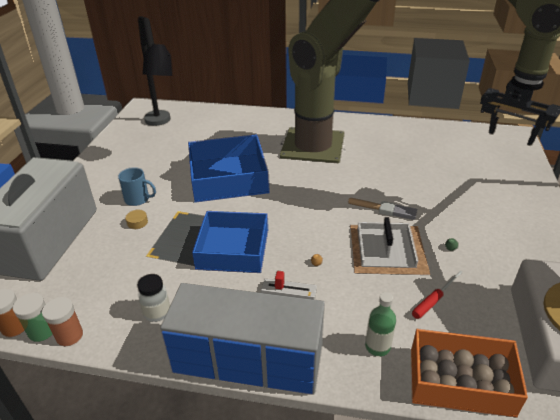

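The top view shows the blue small tub at (312,176), the plate with yellow corners at (379,158), (378,218) and (315,210), the tray on its cork mat at (180,200), and the selector at (262,136). The ochre stone is at (238,171) and the green one at (124,209). The scene view agrees and shows no other loose stones.

```bash
cat > h.py <<'E'
from plant import r
import cv2,numpy as np
from scipy.spatial.transform import Rotation as R
def cam(n):
    p=r.camera_params(n); K=np.array([[p['fx'],0,p['cx']],[0,p['fy'],p['cy']],[0,0,1]])
    if n=='wrist':
        s=r.get_state(); T=np.eye(4);T[:3,:3]=R.from_quat(s['eef_rot']).as_matrix();T[:3,3]=s['tool_pos']
        M=T@np.array(p['hand_eye']); return K,p['distortion'],M[:3,:3],M[:3,3]
    return K,p['distortion'],R.from_quat(p['attitude']).as_matrix(),p['position']
def ray(c,uv):
    K,d,Rm,t=c; u=cv2.undistortPoints(np.float64(uv).reshape(-1,1,2),K,d).reshape(-1,2)
    return np.c_[u,np.ones(len(u))]@Rm.T
def plane(c,uv,z):
    d=ray(c,uv); return c[3]+d*((z-c[3][2])/d[:,2])[:,None]
def proj(c,P):
    K,d,Rm,t=c; p=(np.float64(P).reshape(-1,3)-t)@Rm
    return cv2.projectPoints(p.reshape(-1,1,3),np.zeros(3),np.zeros(3),K,d)[0].reshape(-1,2)
def blobs(img,lo,hi,amin=12):
    m=cv2.inRange(cv2.cvtColor(img,cv2.COLOR_RGB2HSV),np.array(lo),np.array(hi))
    n,l,s,c=cv2.connectedComponentsWithStats(m)
    return [(s[i,4],c[i].round(1),s[i,:4]) for i in range(1,n) if s[i,4]>=amin],m,l
def tool(dw):  # world vector -> tool axes
    return R.from_quat(r.get_state()['eef_rot']).inv().apply(dw)
E
python3 - <<'E'
from h import *
img=r.snapshot("top"); c=cam("top")
hs={'red':((0,120,60),(6,255,255)),'redbrown':((4,70,40),(12,255,160)),'ochre':((8,110,90),(22,255,255)),'yellow':((22,150,120),(32,255,255)),'green':((50,50,25),(88,255,200)),'purple':((125,40,30),(170,255,255))}
for k,(a,b) in hs.items():
    for ar,ce,bb in blobs(img,a,b,6)[0]:
        if 95<ce[1]<330 and 90<ce[0]<450: print(k,ar,ce,bb,plane(c,ce,0.013)[0].round(3),plane(c,ce,0)[0].round(3))
cv2.imwrite("pics/crop1.png",cv2.resize(img[120:250,110:400,::-1],None,fx=2.75,fy=2.75,interpolation=cv2.INTER_CUBIC))
E
```

```text
red 228 [150.  138.4] [138 126  24  28] [0.693 0.359 0.013] [0.697 0.363 0.   ]
red 67 [261.6 135.3] [258 130   8  12] [0.701 0.01  0.013] [0.705 0.01  0.   ]
redbrown 6 [160.  132.5] [158 130   5   6] [0.712 0.328 0.013] [0.716 0.332 0.   ]
ochre 60 [136.7 101.2] [112 100  53   3] [0.814 0.405 0.013] [0.819 0.409 0.   ]
ochre 8 [106.5 102. ] [103 102   8   1] [0.812 0.501 0.013] [0.818 0.506 0.   ]
ochre 51 [375.6 159.8] [369 156  11  12] [ 0.622 -0.346  0.013] [ 0.625 -0.35   0.   ]
ochre 953 [171.7 199.6] [147 167  66  67] [0.5   0.286 0.013] [0.501 0.29  0.   ]
ochre 58 [236.6 171.3] [233 167   8  10] [0.587 0.088 0.013] [0.59  0.089 0.   ]
ochre 11 [205.4 179.5] [203 178   5   4] [0.562 0.184 0.013] [0.564 0.186 0.   ]
ochre 318 [407.1 196.1] [397 187  21  19] [ 0.507 -0.441  0.013] [ 0.509 -0.446  0.   ]
ochre 7 [206.7 190.7] [205 190   4   3] [0.527 0.179 0.013] [0.529 0.181 0.   ]
ochre 16 [206.6 197. ] [205 194   5   7] [0.507 0.179 0.013] [0.509 0.182 0.   ]
ochre 47 [316.7 210.8] [313 205  11  10] [ 0.463 -0.159  0.013] [ 0.464 -0.16   0.   ]
ochre 56 [372.4 214.8] [365 208  12  12] [ 0.449 -0.33   0.013] [ 0.45  -0.334  0.   ]
ochre 6 [187.5 252.5] [186 252   4   2] [0.338 0.235 0.013] [0.338 0.238 0.   ]
green 10 [190.6 105.4] [187 103   7   5] [0.799 0.234 0.013] [0.804 0.237 0.   ]
green 82 [123.8 209. ] [119 204  11  10] [0.472 0.433 0.013] [0.473 0.438 0.   ]
```

View pics/crop1.png

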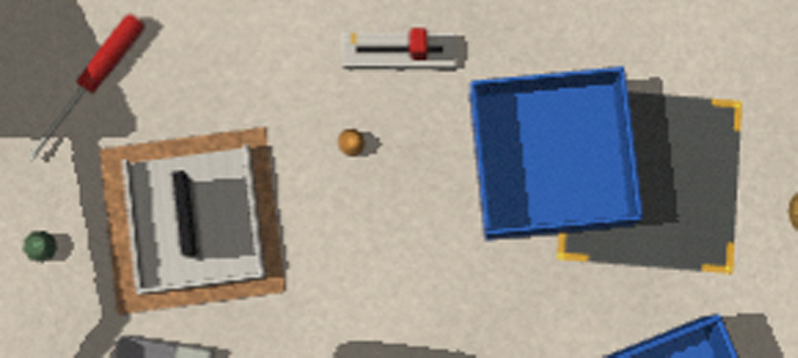

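The crop shows tub rim corners at (471,82), (624,68), (641,218) and (487,240). The outer plate corners are at (741,101), (733,273) and (558,260). The tray sits on the mat with its grip at (185,215).

```bash
python3 - <<'E'
from h import *
c=cam("top")
f=lambda pts,z:plane(c,(np.array(pts)+.5)/2.75-.5+[110,120],z).round(4)[:,:2]
def show(n,p):
    print(n,p.tolist(),'ctr',p.mean(0).round(4)); 
    for i in range(len(p)):
        e=p[(i+1)%len(p)]-p[i]; print('   len',np.linalg.norm(e).round(3),'ang',np.degrees(np.arctan2(e[1],e[0])).round(1))
show('tub',f([(471,82),(624,68),(641,218),(487,240)],.06))
show('plate',f([(741,101),(733,273),(558,260)],0)); p=f([(741,101),(558,260)],0); print('platectr',p.mean(0))
show('mat',f([(102,151),(267,128),(285,291),(122,313)],.003))
show('grip',f([(173,171),(189,169),(197,256),(183,258)],.07))
show('redtop',f([(411,29),(427,29),(427,53),(411,55)],.054))
show('track',f([(343,36),(465,36)],.014))
E
```

```text
tub [[0.6431, -0.049], [0.6585, -0.2168], [0.4927, -0.2312], [0.4698, -0.0648]] ctr [ 0.566  -0.1404]
   len 0.169 ang -84.8
   len 0.166 ang -175.0
   len 0.168 ang 97.8
   len 0.174 ang 5.2
plate [[0.636, -0.3615], [0.4374, -0.3453], [0.4533, -0.1471]] ctr [ 0.5089 -0.2846]
   len 0.199 ang 175.3
   len 0.199 ang 85.4
   len 0.282 ang -49.6
platectr [ 0.54465 -0.2543 ]
mat [[0.5801, 0.3685], [0.6056, 0.1817], [0.42, 0.1594], [0.3965, 0.341]] ctr [0.5005 0.2626]
   len 0.189 ang -82.2
   len 0.187 ang -173.1
   len 0.183 ang 97.4
   len 0.186 ang 8.5
grip [[0.5447, 0.2704], [0.5467, 0.2533], [0.4533, 0.243], [0.4513, 0.2578]] ctr [0.499  0.2561]
   len 0.017 ang -83.3
   len 0.094 ang -173.7
   len 0.015 ang 97.7
   len 0.094 ang 7.7
redtop [[0.7047, 0.0164], [0.7046, -0.0012], [0.6775, -0.0011], [0.6753, 0.0164]] ctr [0.6905 0.0076]
   len 0.018 ang -90.3
   len 0.027 ang 179.8
   len 0.018 ang 97.2
   len 0.029 ang 0.0
track [[0.7093, 0.095], [0.7089, -0.0439]] ctr [0.7091 0.0256]
   len 0.139 ang -90.2
   len 0.139 ang 89.8
```

```bash
cat >> h.py <<'E'
def go(pos,phi,tilt=0,s=None):
    """deltas in tool axes to TCP pos, tool-y heading phi deg, tilt deg about tool y"""
    s=s or r.get_state(); a=np.radians(phi); y=np.array([np.cos(a),np.sin(a),0]); z=np.array([0,0,-1.])
    G=R.from_matrix(np.c_[np.cross(y,z),y,z])*R.from_euler('y',tilt,degrees=True)
    C=R.from_quat(s['eef_rot']); 
    print('rot',(C.inv()*G).as_rotvec().round(3).tolist(),'xyz',C.inv().apply(np.array(pos)-s['tool_pos']).round(4).tolist(),'rotdeg',np.degrees((C.inv()*G).magnitude()).round(1),'dist',np.linalg.norm(np.array(pos)-s['tool_pos']).round(3))
    return {'tool_pos':np.array(pos),'eef_rot':G.as_quat()}
E
python3 - <<'E'
from h import *
s=go((0.5,0.22,0.26),30)
s=go((0.554,-0.022,0.20),6,s=s)
E
```

```text
rot [-0.001, 0.0, 0.586] xyz [-0.35, -0.2052, -0.0216] rotdeg 33.6 dist 0.406
rot [0.0, 0.0, 0.419] xyz [-0.2366, -0.0742, 0.06] rotdeg 24.0 dist 0.255
```

>>> carry_out(plan=[{"rot": [0, 0, 0.3], "xyz": [-0.16, -0.09, -0.02], "grip": 0}, {"rot": [0, 0, 0.586], "xyz": [-0.35, -0.205, -0.0216], "grip": 0}, {"rot": [0, 0, 0.586], "xyz": [-0.35, -0.205, -0.0216], "grip": 0}, {"rot": [0, 0, 0.586], "xyz": [-0.35, -0.205, -0.0216], "grip": 0}, {"rot": [0, 0, 0.586], "xyz": [-0.35, -0.205, -0.0216], "grip": 0}, {"rot": [0, 0, 0.586], "xyz": [-0.35, -0.205, -0.0216], "grip": 0}, {"rot": [0, 0, 0.586], "xyz": [-0.35, -0.205, -0.0216], "grip": 0}, {"rot": [0, 0, 0.586], "xyz": [-0.35, -0.205, -0.0216], "grip": 0}])

```text
clock: 0.82
tool_pos: [0.461, 0.2798, 0.2569]
eef_rot: [0.5, 0.866, -0.0, -0.0]
contact_force: [0.4, 1.1, -0.3]
opening: 1.001
finger_force: 0.0
```

>>> carry_out(plan=[{"rot": [0, 0, 0], "xyz": [0, 0, 0], "grip": 0}])

```text
clock: 0.9
tool_pos: [0.4663, 0.2712, 0.2571]
eef_rot: [0.506, 0.862, -0.002, 0.003]
contact_force: [0.5, -0.4, 0.5]
opening: 1.001
finger_force: 0.0
```

```bash
python3 - <<'E'
from h import *
img=r.snapshot("wrist"); np.save("w1.npy",img); cv2.imwrite("pics/w1.png",img[:,:,::-1])
s=r.get_state(); print(s['clock'],s['tool_pos'])
import pickle; pickle.dump(cam("wrist"),open("w1.pkl","wb"))
s=go((0.554,-0.022,0.20),6); s=go((0.554,-0.022,0.02),6,s=s)
E
```

```text
0.95 [0.46363702 0.27588967 0.25696056]
rot [0.001, 0.003, 0.409] xyz [-0.3037, -0.0676, 0.058] rotdeg 23.4 dist 0.316
rot [0.0, 0.0, 0.0] xyz [0.0, 0.0, 0.18] rotdeg 0.0 dist 0.18
```

View pics/w1.png

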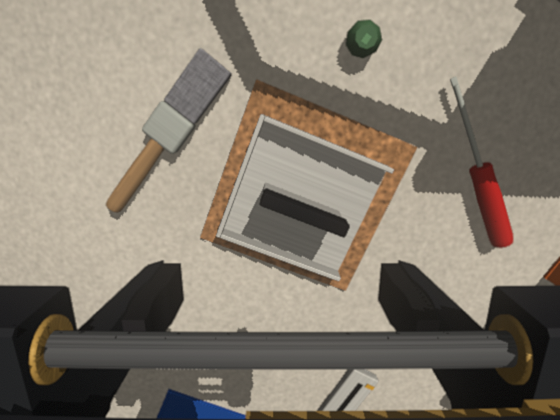

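The wrist view shows the tray with rims at the top, bottom and left of the picture. Its open end is on the right, edge (393,171)–(340,278), so it faces world +x. The grip runs (262,195)–(348,230), and the green stone is at (364,38). I'll start with the tub.

>>> carry_out(plan=[{"rot": [0, 0, 0.205], "xyz": [-0.15, -0.034, 0.0], "grip": 0}, {"rot": [0, 0, 0.409], "xyz": [-0.304, -0.0676, 0.058], "grip": 0}, {"rot": [0, 0, 0.409], "xyz": [-0.304, -0.0676, 0.058], "grip": 0}, {"rot": [0, 0, 0.409], "xyz": [-0.304, -0.0676, 0.058], "grip": 0}, {"rot": [0, 0, 0.409], "xyz": [-0.304, -0.0676, 0.058], "grip": 0}, {"rot": [0, 0, 0.409], "xyz": [-0.304, -0.0676, 0.058], "grip": 0}, {"rot": [0, 0, 0.409], "xyz": [-0.304, -0.0676, 0.058], "grip": 0}, {"rot": [0, 0, 0.409], "xyz": [-0.304, -0.0676, 0.058], "grip": 0}])

```text
clock: 1.62
tool_pos: [0.5544, -0.019, 0.1979]
eef_rot: [0.666, 0.746, -0.001, 0.0]
contact_force: [0.1, 0.6, 0.2]
opening: 1.0
finger_force: 0.0
```

>>> carry_out(plan=[{"rot": [0, 0, 0], "xyz": [0, 0, 0], "grip": 0}, {"rot": [0, 0, 0], "xyz": [0, 0, 0], "grip": 0}])

```text
clock: 1.78
tool_pos: [0.5539, -0.0157, 0.1983]
eef_rot: [0.666, 0.746, -0.0, -0.001]
contact_force: [0.3, -0.1, -0.0]
opening: 1.004
finger_force: 0.0
```

```bash
python3 - <<'E'
from h import *
img=r.snapshot("wrist"); cv2.imwrite("pics/w2.png",img[:,:,::-1]); c=cam("wrist")
s=r.get_state(); print(s['clock'],s['tool_pos'])
# predicted pixels of the tub rim and plate corners from the top-view measurement
a=np.radians(6);M=np.array([[np.cos(a),-np.sin(a)],[np.sin(a),np.cos(a)]])
q=np.array([[1,1],[1,-1],[-1,-1],[-1,1]])*.085@M.T+[.566,-.1404]
print(proj(c,np.c_[q,np.full(4,.06)]).round(0).tolist())
for ar,ce,bb in blobs(img,(20,150,120),(34,255,255),8)[0]: print(ar,ce,bb,plane(c,ce,0)[0].round(3))
s=go((0.554,-0.022,0.02),6); 
E
```

```text
1.8333 [ 0.55380612 -0.01366773  0.19856084]
[[380.0, 254.0], [364.0, 413.0], [192.0, 411.0], [180.0, 252.0]]
48 [465.6 101.2] [460  99  12   5] [0.712 0.088 0.   ]
11 [183.7 302.1] [183 299   3   6] [ 0.464 -0.149  0.   ]
50 [176.1 318.7] [172 310   8  15] [ 0.456 -0.17   0.   ]
15 [162.3 417.1] [160 416   6   3] [ 0.443 -0.31   0.   ]
rot [-0.001, -0.002, 0.012] xyz [-0.0086, -0.0007, 0.1785] rotdeg 0.7 dist 0.179
```

View pics/w2.png

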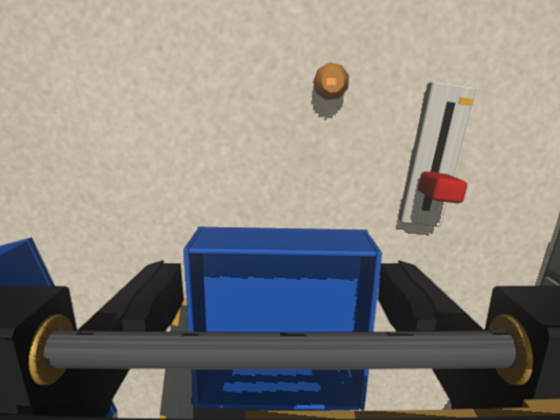

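The wrist view shows the tub's near rim from (186,251) to (380,250), square to the tool and within 6 px of the prediction. The selector's yellow end is at (466,101). Next I'll descend and push.

>>> carry_out(plan=[{"rot": [0, 0, 0.012], "xyz": [-0.008, 0, 0.04], "grip": 0}, {"rot": [0, 0, 0.012], "xyz": [-0.008, 0, 0.08], "grip": 0}, {"rot": [0, 0, 0.012], "xyz": [-0.008, 0, 0.12], "grip": 0}, {"rot": [0, 0, 0.012], "xyz": [-0.008, 0, 0.15], "grip": 0}, {"rot": [0, 0, 0.012], "xyz": [-0.008, 0, 0.165], "grip": 0}, {"rot": [0, 0, 0.012], "xyz": [-0.008, 0, 0.178], "grip": 0}, {"rot": [0, 0, 0.012], "xyz": [-0.008, 0, 0.178], "grip": 0}])

```text
clock: 2.42
tool_pos: [0.5537, -0.0205, 0.019]
eef_rot: [0.668, 0.744, -0.001, -0.002]
contact_force: [-1.5, 0.4, 0.9]
opening: 1.001
finger_force: 0.0
```

>>> carry_out(plan=[{"rot": [0, 0, 0], "xyz": [-0.009, -0.001, 0], "grip": 0}, {"rot": [0, 0, 0], "xyz": [-0.018, -0.002, 0], "grip": 0}, {"rot": [0, 0, 0], "xyz": [-0.027, -0.003, 0], "grip": 0}, {"rot": [0, 0, 0.01], "xyz": [-0.036, -0.004, 0], "grip": 0}, {"rot": [0, 0, 0.02], "xyz": [-0.045, -0.005, 0], "grip": 0}, {"rot": [0, 0, 0.035], "xyz": [-0.054, -0.006, 0], "grip": 0}, {"rot": [0, 0, 0.05], "xyz": [-0.063, -0.007, 0], "grip": 0}, {"rot": [0, 0, 0.065], "xyz": [-0.072, -0.008, 0], "grip": 0}])

```text
clock: 3.08
tool_pos: [0.5546, -0.0967, 0.0212]
eef_rot: [0.694, 0.72, 0.0, 0.0]
contact_force: [0.2, 2.7, 1.6]
opening: 1.0
finger_force: 1.3
```

```bash
python3 - <<'E'
from h import *
s=r.get_state(); print(s['clock'],s['tool_pos'],s['contact_force'])
img=r.snapshot("top"); cv2.imwrite("pics/t2.png",cv2.resize(img[100:270,210:430,::-1],None,fx=3,fy=3,interpolation=cv2.INTER_CUBIC))
s=go((0.5524,-0.1606,0.02),-4.7)
E
```

```text
3.0833 [ 0.55462009 -0.09670109  0.02115855] [0.15261701 2.68553395 1.59397769]
rot [0.0, 0.002, 0.115] xyz [-0.0608, -0.0038, 0.0012] rotdeg 6.6 dist 0.061
```

View pics/t2.png

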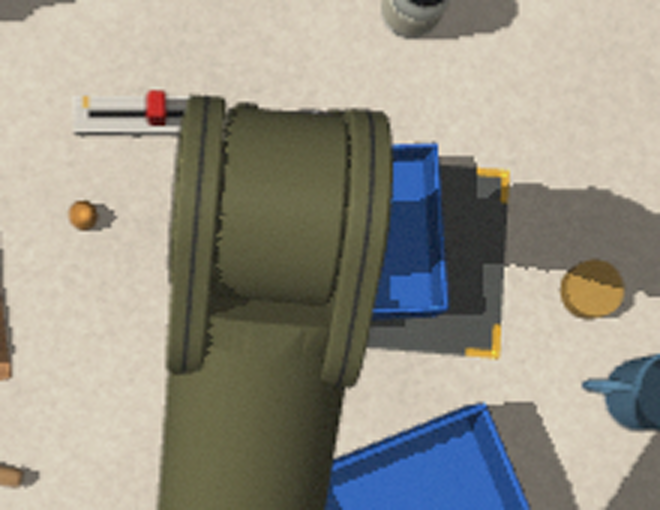

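The tub has moved about 45 mm and is following the fingers squarely, with its right rim at (436,146)–(446,312). I'll push on, then back off and lift.

>>> carry_out(plan=[{"rot": [0, 0, 0.02], "xyz": [-0.0085, -0.0005, 0], "grip": 0}, {"rot": [0, 0, 0.04], "xyz": [-0.017, -0.001, 0], "grip": 0}, {"rot": [0, 0, 0.06], "xyz": [-0.0255, -0.002, 0], "grip": 0}, {"rot": [0, 0, 0.08], "xyz": [-0.034, -0.002, 0], "grip": 0}, {"rot": [0, 0, 0.1], "xyz": [-0.043, -0.003, 0], "grip": 0}, {"rot": [0, 0, 0.115], "xyz": [-0.05, -0.003, 0], "grip": 0}, {"rot": [0, 0, 0.115], "xyz": [-0.057, -0.003, 0], "grip": 0}, {"rot": [0, 0, 0.115], "xyz": [-0.057, -0.003, 0], "grip": 0}])

```text
clock: 3.8
tool_pos: [0.5529, -0.1557, 0.0208]
eef_rot: [0.735, 0.678, -0.001, 0.0]
contact_force: [0.6, -0.5, -0.4]
opening: 0.998
finger_force: 0.0
```

>>> carry_out(plan=[{"rot": [0, 0, 0], "xyz": [0.015, 0, 0], "grip": 0}, {"rot": [0, 0, 0], "xyz": [0.03, 0, 0], "grip": 0}, {"rot": [0, 0, 0], "xyz": [0.03, 0, -0.04], "grip": 0}, {"rot": [0, 0, 0], "xyz": [0.03, 0, -0.08], "grip": 0}, {"rot": [0, 0, 0], "xyz": [0.05, 0, -0.12], "grip": 0}, {"rot": [0, 0, 0], "xyz": [0.09, 0, -0.13], "grip": 0}, {"rot": [0, 0, 0], "xyz": [0.12, 0, -0.13], "grip": 0}, {"rot": [0, 0, 0], "xyz": [0.12, 0, -0.13], "grip": 0}])

```text
clock: 4.47
tool_pos: [0.5641, -0.0243, 0.1521]
eef_rot: [0.73, 0.683, 0.003, -0.001]
contact_force: [-0.4, 0.5, -0.2]
opening: 1.002
finger_force: 0.0
```

```bash
python3 - <<'E'
from h import *
s=r.get_state(); print(s['clock'],s['tool_pos'],s['contact_force'])
for n in("top","wrist","scene"):
  img=r.snapshot(n); 
  if n=='scene': o=cv2.resize(img[180:320,120:340],None,fx=3,fy=3,interpolation=cv2.INTER_CUBIC)
  elif n=='top': o=cv2.resize(img[110:240,230:430],None,fx=3,fy=3,interpolation=cv2.INTER_CUBIC)
  else: continue
  cv2.imwrite(f"pics/{n}3.png",o[:,:,::-1])
E
```

```text
4.4667 [ 0.56410963 -0.02431995  0.15212124] [-0.41145704  0.45480895 -0.22967578]
```

View pics/top3.png

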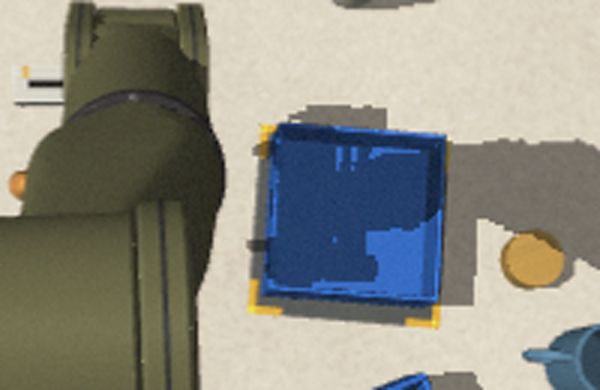

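The tub now nearly covers the plate, with rim corners at about (275,124), (447,134), (440,303) and (264,297) in the 3x crop.

```bash
python3 - <<'E'
from h import *
c=cam("top")
p=plane(c,(np.array([(275,124),(447,134),(440,303),(264,297)])+.5)/3-.5+[230,110],.06)[:,:2]
print(p.round(4).tolist(),p.mean(0).round(4))
for i in range(4):
    e=p[(i+1)%4]-p[i]; print(np.linalg.norm(e).round(3),np.degrees(np.arctan2(e[1],e[0])).round(1))
a=np.radians(-4.7); x=np.array([np.cos(a),np.sin(a)]); P=np.array([.5447,-.2543]); d=p.mean(0)-P; y=np.array([-x[1],x[0]])
print('in plate axes',d@x,d@y)
cc=p.mean(0); q=P+x*(.085+.009+.045)+y*(d@y); print(q)
s=go((q[0],q[1]+.03,.17),85.3); s=go((q[0],q[1],.02),85.3,s=s); q2=P+x*(.085+.009); s=go((*q2,.02),85.3,s=s)
E
```

```text
[[0.6382, -0.1703], [0.6278, -0.3434], [0.4572, -0.3303], [0.4642, -0.156]] [ 0.5469 -0.25  ]
0.173 -93.5
0.171 175.6
0.174 87.7
0.175 -4.7
in plate axes 0.0017916896385057012 0.004482914150343402
[ 0.68359992 -0.26122161]
rot [-0.002, 0.0, -1.565] xyz [-0.1874, 0.136, -0.0192] rotdeg 89.7 dist 0.232
rot [0.0, 0.0, 0.0] xyz [-0.0025, -0.0299, 0.15] rotdeg 0.0 dist 0.153
rot [0.0, 0.0, 0.0] xyz [0.045, -0.0045, 0.0] rotdeg 0.0 dist 0.045
```

```bash
python3 - <<'E'
from h import *
import pickle
c=pickle.load(open("w1.pkl","rb"))
p=plane(c,[(262,117),(393,171),(340,278),(219,237)],.028)[:,:2]
print(p.round(4).tolist(),p.mean(0).round(4))
for i in range(4):
    e=p[(i+1)%4]-p[i]; print(np.linalg.norm(e).round(3),np.degrees(np.arctan2(e[1],e[0])).round(1))
g=plane(c,[(263,187),(349,218),(346,228)],.073)[:,:2]; print('grip',g.round(4).tolist(),g[:2].mean(0))
img=np.load("w1.npy")
for ar,ce,bb in blobs(img,(50,50,25),(88,255,200),60)[0]: print('green',ar,ce,plane(c,ce,.013)[0].round(4))
s=go((0.5878,0.088,.15),7.5); s=go((0.5878,.088,.008),7.5,s=s)
E
```

```text
[[0.4142, 0.3244], [0.5596, 0.344], [0.5769, 0.2123], [0.4341, 0.1889]] [0.4962 0.2674]
0.147 7.7
0.133 -82.5
0.145 -170.7
0.137 98.3
grip [[0.4466, 0.2716], [0.5326, 0.2855], [0.5355, 0.2756]] [0.48960292 0.27855076]
green 696 [365.3  34.5] [0.4645 0.4432 0.013 ]
rot [-0.001, 0.001, -0.208] xyz [0.1235, 0.0161, 0.0005] rotdeg 11.9 dist 0.125
rot [0.0, 0.0, 0.0] xyz [0.0, 0.0, 0.142] rotdeg 0.0 dist 0.142
```

>>> carry_out(plan=[{"rot": [0, 0, -0.1], "xyz": [0.04, 0.005, 0], "grip": 0}, {"rot": [0, 0, -0.208], "xyz": [0.08, 0.01, 0], "grip": 0}, {"rot": [0, 0, -0.208], "xyz": [0.11, 0.014, 0], "grip": 0}, {"rot": [0, 0, -0.208], "xyz": [0.1235, 0.016, 0], "grip": 0}, {"rot": [0, 0, -0.208], "xyz": [0.1235, 0.016, 0], "grip": 0}, {"rot": [0, 0, -0.208], "xyz": [0.1235, 0.016, 0], "grip": 0}, {"rot": [0, 0, -0.208], "xyz": [0.1235, 0.016, 0], "grip": 0}])

```text
clock: 5.2
tool_pos: [0.5878, 0.0845, 0.1506]
eef_rot: [0.661, 0.75, -0.002, 0.001]
contact_force: [-0.3, -1.0, -0.7]
opening: 1.0
finger_force: 0.0
```

```bash
python3 - <<'E'
from h import *
c=cam("wrist"); s=r.get_state(); img=r.snapshot("wrist"); print(s['clock'],s['tool_pos'])
for ar,ce,bb in blobs(img,(8,110,70),(22,255,255),100)[0]: print(ar,ce,bb,plane(c,ce,.0125)[0].round(4))
print(proj(c,[[.5878,.088,.0125]]))
s=go((0.5878,.088,.008),7.5)
E
```

```text
5.2 [0.58779984 0.08451322 0.15055678]
1063 [85.7 55.9] [66  0 57 80] [0.4306 0.178  0.0125]
2215 [307.6  38.9] [291   0  33  78] [0.5904 0.2087 0.0125]
313 [265.2  64.6] [245  51  42  26] [0.5622 0.1876 0.0125]
459 [200.   65.6] [176  52  51  26] [0.5148 0.1811 0.0125]
107 [282.5  71.5] [277  65  13  12] [0.5753 0.1845 0.0125]
962 [278.5 200. ] [261 183  36  35] [0.5846 0.0876 0.0125]
102 [423.6 222.6] [416 219  16   8] [0.706  0.0838 0.0125]
437 [ 36.8 351.7] [ 29 315  28  69] [ 0.3758 -0.0881  0.0125]
232 [521.8 337.1] [507 315  25  49] [ 0.8251 -0.0136  0.0125]
330 [136.5 407.4] [122 399  36  20] [ 0.471  -0.1408  0.0125]
424 [542.6 404.9] [516 399  44  13] [ 0.8737 -0.0884  0.0125]
434 [465.4 412.1] [413 409  85   8] [ 0.7973 -0.1053  0.0125]
286 [265.3 414.3] [245 411  39   8] [ 0.5989 -0.1317  0.0125]
396 [356.5 413.5] [307 411  80   8] [ 0.6887 -0.1193  0.0125]
[[282.50934057 200.02548866]]
rot [-0.001, 0.003, -0.005] xyz [0.0038, 0.0005, 0.1427] rotdeg 0.3 dist 0.143
```

>>> carry_out(plan=[{"rot": [0, 0, 0], "xyz": [0.003, -0.001, 0.035], "grip": 0}, {"rot": [0, 0, 0], "xyz": [0.0035, -0.001, 0.07], "grip": 0}, {"rot": [0, 0, 0], "xyz": [0.0035, -0.001, 0.1], "grip": 0}, {"rot": [0, 0, 0], "xyz": [0.0035, -0.001, 0.125], "grip": 0}, {"rot": [0, 0, 0], "xyz": [0.0035, -0.001, 0.14], "grip": 0}, {"rot": [0, 0, 0], "xyz": [0.0035, -0.001, 0.143], "grip": 0}, {"rot": [0, 0, 0], "xyz": [0.0035, -0.001, 0.143], "grip": 60}, {"rot": [0, 0, 0], "xyz": [0.0035, -0.001, 0.143], "grip": 255}], squeeze=15)

```text
clock: 5.92
tool_pos: [0.5874, 0.0906, 0.0087]
eef_rot: [0.66, 0.751, 0.0, 0.001]
contact_force: [0.2, -0.3, -0.1]
opening: 0.877
finger_force: 0.0
```

>>> carry_out(plan=[{"rot": [0, 0, 0], "xyz": [0, 0, 0], "grip": 255}, {"rot": [0, 0, 0], "xyz": [0, 0, 0], "grip": 255}, {"rot": [0, 0, 0], "xyz": [0, 0, 0], "grip": 255}, {"rot": [0, 0, 0], "xyz": [0, 0, 0], "grip": 255}, {"rot": [0, 0, 0], "xyz": [0, 0, 0], "grip": 255}, {"rot": [0, 0, 0], "xyz": [0, 0, -0.02], "grip": 255}, {"rot": [0, 0, 0], "xyz": [0, 0, -0.05], "grip": 255}, {"rot": [0, 0, 0], "xyz": [0, 0, -0.08], "grip": 255}])

```text
clock: 6.58
tool_pos: [0.5859, 0.0919, 0.0881]
eef_rot: [0.659, 0.752, -0.001, -0.001]
contact_force: [0.9, -1.1, -0.4]
opening: 0.266
finger_force: 0.0
```

>>> carry_out(plan=[{"rot": [0, 0, 0], "xyz": [0, 0, -0.03], "grip": 255}, {"rot": [0, 0, 0], "xyz": [0, 0, -0.06], "grip": 255}, {"rot": [0, 0, 0], "xyz": [0, 0, -0.06], "grip": 255}, {"rot": [0, 0, 0], "xyz": [0, 0, -0.06], "grip": 255}])

```text
clock: 6.92
tool_pos: [0.5879, 0.0922, 0.1497]
eef_rot: [0.659, 0.752, 0.002, 0.001]
contact_force: [-0.0, -0.4, -0.2]
opening: 0.005
finger_force: 0.0
```

```bash
python3 - <<'E'
from h import *
c=cam("wrist"); s=r.get_state(); img=r.snapshot("wrist"); print(s['clock'],s['tool_pos'],s['opening'],s['finger_force'])
cv2.imwrite("pics/w4.png",img[:,:,::-1])
E
```

```text
6.9167 [0.58793278 0.09224037 0.14970513] 0.0045655866709891 0.0
```

View pics/w4.png

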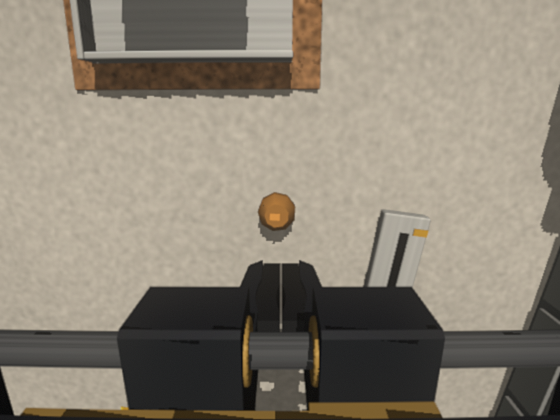

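The wrist view shows the stone still on the bench at (277,209), untouched, because the fingers had not finished closing before I lifted. I'll retry with the fingers pre-shaped.

```bash
python3 - <<'E'
from h import *
c=cam("wrist"); img=r.snapshot("wrist")
for ar,ce,bb in blobs(img,(8,110,70),(22,255,255),600)[0]: print(ar,ce,bb,plane(c,ce,.0125)[0].round(4))
s=go((0.5865,.088,.008),7.5)
E
```

```text
7353 [219.4  62.9] [ 66   0 258  90] [0.5279 0.1922 0.0125]
998 [278.4 211. ] [261 193  36  36] [0.5848 0.0872 0.0125]
2025 [360.4 409.3] [249 401 189  18] [ 0.6904 -0.1023  0.0125]
rot [-0.002, 0.0, 0.0] xyz [-0.004, 0.0002, 0.1392] rotdeg 0.1 dist 0.139
```

>>> carry_out(plan=[{"rot": [0, 0, 0], "xyz": [0, 0, 0], "grip": 90}, {"rot": [0, 0, 0], "xyz": [0, 0, 0], "grip": 90}, {"rot": [0, 0, 0], "xyz": [0, 0, 0], "grip": 90}, {"rot": [0, 0, 0], "xyz": [0, 0, 0], "grip": 90}, {"rot": [0, 0, 0], "xyz": [0, 0, 0], "grip": 90}, {"rot": [0, 0, 0], "xyz": [0, 0, 0], "grip": 90}, {"rot": [0, 0, 0], "xyz": [0, 0, 0], "grip": 90}, {"rot": [0, 0, 0], "xyz": [0, 0, 0], "grip": 90}])

```text
clock: 7.68
tool_pos: [0.5868, 0.092, 0.1479]
eef_rot: [0.659, 0.752, 0.0, -0.0]
contact_force: [0.5, -0.4, -0.9]
opening: 0.587
finger_force: 0.0
```

>>> carry_out(plan=[{"rot": [0, 0, 0], "xyz": [-0.0045, -0.001, 0.04], "grip": 90}, {"rot": [0, 0, 0], "xyz": [-0.0045, -0.001, 0.08], "grip": 90}, {"rot": [0, 0, 0], "xyz": [-0.0045, -0.001, 0.11], "grip": 90}, {"rot": [0, 0, 0], "xyz": [-0.0045, -0.001, 0.13], "grip": 90}, {"rot": [0, 0, 0], "xyz": [-0.0045, -0.001, 0.14], "grip": 90}, {"rot": [0, 0, 0], "xyz": [-0.0045, -0.001, 0.14], "grip": 255}, {"rot": [0, 0, 0], "xyz": [-0.0045, -0.001, 0.14], "grip": 255}, {"rot": [0, 0, 0], "xyz": [-0.0045, -0.001, 0.14], "grip": 255}], squeeze=15)

```text
clock: 8.35
tool_pos: [0.5876, 0.0876, 0.0094]
eef_rot: [0.659, 0.752, 0.001, 0.001]
contact_force: [-0.9, 0.2, 0.0]
opening: 0.444
finger_force: 0.0
```

>>> carry_out(plan=[{"rot": [0, 0, 0], "xyz": [0, 0, 0], "grip": 255}, {"rot": [0, 0, 0], "xyz": [0, 0, 0], "grip": 255}, {"rot": [0, 0, 0], "xyz": [0, 0, 0], "grip": 255}, {"rot": [0, 0, 0], "xyz": [0, 0, 0], "grip": 255}, {"rot": [0, 0, 0], "xyz": [0, 0, 0], "grip": 255}, {"rot": [0, 0, 0], "xyz": [0, 0, 0], "grip": 255}, {"rot": [0, 0, 0], "xyz": [0, 0, 0], "grip": 255}])

```text
clock: 8.93
tool_pos: [0.5876, 0.0876, 0.0095]
eef_rot: [0.659, 0.752, 0.001, 0.001]
contact_force: [-0.4, -0.5, 7.5]
opening: 0.338
finger_force: 15.0
```

>>> carry_out(plan=[{"rot": [0, 0, 0], "xyz": [0, 0, -0.02], "grip": 255}, {"rot": [0, 0, 0], "xyz": [0, 0, -0.05], "grip": 255}, {"rot": [0, 0, 0], "xyz": [0, 0, -0.09], "grip": 255}, {"rot": [0, 0, 0], "xyz": [0, 0, -0.13], "grip": 255}, {"rot": [0, 0, 0], "xyz": [0, 0, -0.16], "grip": 255}, {"rot": [0, 0, 0], "xyz": [0, 0, -0.16], "grip": 255}, {"rot": [0, 0, 0], "xyz": [0, 0, -0.16], "grip": 255}])

```text
clock: 9.52
tool_pos: [0.5875, 0.0876, 0.1701]
eef_rot: [0.659, 0.752, 0.002, 0.001]
contact_force: [-0.1, 0.4, -1.0]
opening: 0.34
finger_force: 15.0
```

```bash
python3 - <<'E'
from h import *
s=r.get_state(); print(s['clock'],s['tool_pos'],s['opening'],s['finger_force'])
c=cam("wrist"); img=r.snapshot("wrist"); cv2.imwrite("pics/w5.png",img[:,:,::-1])
E
```

```text
9.5167 [0.58754004 0.08759846 0.17012237] 0.3399477627334035 14.999757874757051
```

View pics/w5.png

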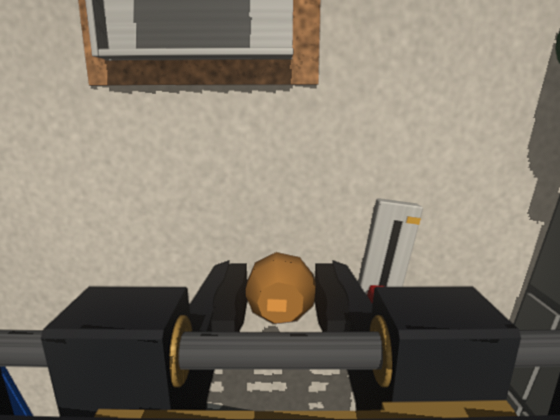

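The ochre stone is now held between the fingers at (281,287). Before placing it I'll check the tray position from this still view.

```bash
python3 - <<'E'
from h import *
c=cam("wrist")
print('mat -y corners',plane(c,[(89,86),(319,84)],.003)[:,:2].round(4).tolist())
print('rim outer',plane(c,[(106,54),(293,53)],.026)[:,:2].round(4).tolist(), 'rim lower',plane(c,[(96,55)],.028)[:,:2].round(4))
t=np.array([.502,.257]); a=np.radians(7.6); d=np.array([np.cos(a),np.sin(a)]); n=np.array([-d[1],d[0]])
print('expected rim corners',(t-.07*n+.075*d).round(4),(t-.07*n-.075*d).round(4))
s=go((.5073,.2174,.17),7.6); s=go((.5073,.2174,.0195),7.6,s=s)
E
```

```text
mat -y corners [[0.4172, 0.1596], [0.604, 0.1849]]
rim outer [[0.4418, 0.1841], [0.5794, 0.202]] rim lower [[0.4353 0.1823]]
expected rim corners [0.5856 0.1975] [0.4369 0.1777]
rot [0.001, -0.0, -0.002] xyz [0.1391, -0.0612, -0.0017] rotdeg 0.1 dist 0.152
rot [0.0, 0.0, 0.0] xyz [0.0, 0.0, 0.1505] rotdeg 0.0 dist 0.151
```

>>> carry_out(plan=[{"rot": [0, 0, 0], "xyz": [0.035, -0.016, 0], "grip": 255}, {"rot": [0, 0, 0], "xyz": [0.07, -0.032, 0], "grip": 255}, {"rot": [0, 0, 0], "xyz": [0.105, -0.048, 0], "grip": 255}, {"rot": [0, 0, 0], "xyz": [0.141, -0.064, 0], "grip": 255}, {"rot": [0, 0, 0], "xyz": [0.141, -0.064, 0.04], "grip": 255}, {"rot": [0, 0, 0], "xyz": [0.141, -0.064, 0.08], "grip": 255}, {"rot": [0, 0, 0], "xyz": [0.141, -0.064, 0.11], "grip": 255}, {"rot": [0, 0, 0], "xyz": [0.141, -0.064, 0.13], "grip": 255}])

```text
clock: 10.23
tool_pos: [0.5012, 0.2179, 0.0334]
eef_rot: [0.659, 0.752, -0.003, -0.001]
contact_force: [1.2, 0.6, -0.4]
opening: 0.337
finger_force: 15.0
```

>>> carry_out(plan=[{"rot": [0, 0, 0], "xyz": [0, 0, 0.01], "grip": 255}, {"rot": [0, 0, 0], "xyz": [0, 0, 0.02], "grip": 255}, {"rot": [0, 0, 0], "xyz": [0, 0, 0.02], "grip": 255}])

```text
clock: 10.48
tool_pos: [0.5034, 0.2183, 0.0162]
eef_rot: [0.659, 0.752, -0.001, -0.001]
contact_force: [-0.2, 0.3, -0.1]
opening: 0.343
finger_force: 15.0
```

```bash
python3 - <<'E'
from h import *
s=r.get_state(); print(s['clock'],s['tool_pos'],s['opening'],s['finger_force'],s['contact_force'])
E
```

```text
10.4833 [0.50342391 0.21834055 0.01622581] 0.3427793601761301 15.000016162312022 [-0.19309364  0.27011609 -0.1064924 ]
```

>>> carry_out(plan=[{"rot": [0, 0, 0], "xyz": [0, 0, 0], "grip": 100}, {"rot": [0, 0, 0], "xyz": [0, 0, 0], "grip": 100}, {"rot": [0, 0, 0], "xyz": [0, 0, 0], "grip": 100}, {"rot": [0, 0, 0], "xyz": [0, 0, 0], "grip": 100}, {"rot": [0, 0, 0], "xyz": [0, 0, 0], "grip": 100}, {"rot": [0, 0, 0], "xyz": [0, 0, -0.02], "grip": 100}, {"rot": [0, 0, 0], "xyz": [0, 0, -0.05], "grip": 100}, {"rot": [0, 0, 0], "xyz": [0, 0, -0.09], "grip": 90}])

```text
clock: 11.15
tool_pos: [0.5029, 0.2182, 0.1073]
eef_rot: [0.659, 0.752, -0.002, -0.001]
contact_force: [1.0, 0.4, 0.5]
opening: 0.643
finger_force: 0.0
```

>>> carry_out(plan=[{"rot": [0, 0, 0], "xyz": [0, 0, -0.04], "grip": 90}, {"rot": [0, 0, 0], "xyz": [0.03, 0, -0.06], "grip": 90}, {"rot": [0, 0, 0], "xyz": [0.07, 0, -0.06], "grip": 90}, {"rot": [0, 0, 0], "xyz": [0.11, 0, -0.06], "grip": 90}, {"rot": [0, 0, 0], "xyz": [0.15, 0, -0.06], "grip": 90}, {"rot": [0, 0, 0], "xyz": [0.18, 0, -0.06], "grip": 90}, {"rot": [0, 0, 0], "xyz": [0.19, 0, -0.06], "grip": 90}, {"rot": [0, 0, 0], "xyz": [0.19, 0, -0.06], "grip": 90}])

```text
clock: 11.82
tool_pos: [0.4778, 0.4112, 0.1679]
eef_rot: [0.657, 0.754, 0.001, -0.001]
contact_force: [-0.2, -0.1, -0.6]
opening: 0.646
finger_force: 0.0
```

>>> carry_out(plan=[{"rot": [0, 0, 0], "xyz": [0, 0, 0], "grip": 90}, {"rot": [0, 0, 0], "xyz": [0, 0, 0], "grip": 90}, {"rot": [0, 0, 0], "xyz": [0, 0, 0], "grip": 90}])

```text
clock: 12.07
tool_pos: [0.4808, 0.4043, 0.168]
eef_rot: [0.661, 0.751, -0.001, 0.001]
contact_force: [0.3, 0.3, 0.2]
opening: 0.652
finger_force: 0.0
```

```bash
python3 - <<'E'
from h import *
s=r.get_state(); print(s['clock'],s['tool_pos'],s['opening'],s['finger_force'],s['contact_force'])
c=cam("wrist"); img=r.snapshot("wrist"); cv2.imwrite("pics/w6.png",img[:,:,::-1])
for ar,ce,bb in blobs(img,(45,50,25),(88,255,200),60)[0]: print('green',ar,ce,bb,plane(c,ce,.013)[0].round(4))
t=r.snapshot("top")
for ar,ce,bb in blobs(t,(8,110,90),(22,255,255),20)[0]+blobs(t,(50,50,25),(88,255,200),20)[0]:
    if 110<ce[0]<300 and 130<ce[1]<250:print(ar,ce,plane(cam("top"),ce,.02)[0].round(3))
E
```

```text
12.0667 [0.4807913  0.4042855  0.16802099] 0.6515725192953957 0.0 [0.28432109 0.30434194 0.15576249]
green 1074 [271.6 161.7] [252 144  40  37] [0.4684 0.4351 0.013 ]
1023 [173.4 199.6] [0.499 0.279 0.02 ]
28 [193.5 196.8] [0.507 0.218 0.02 ]
86 [123.9 209. ] [0.471 0.43  0.02 ]
```

```bash
python3 - <<'E'
from h import *
s=go((.4695,.434,.168),7.6);s=go((.4695,.434,.009),7.6)
E
```

```text
rot [0.0, 0.001, -0.004] xyz [0.03, -0.0073, 0.0001] rotdeg 0.3 dist 0.031
rot [0.0, 0.001, -0.004] xyz [0.0301, -0.0073, 0.1591] rotdeg 0.3 dist 0.162
```

>>> carry_out(plan=[{"rot": [0, 0, 0], "xyz": [0.03, -0.0073, 0], "grip": 90}, {"rot": [0, 0, 0], "xyz": [0.03, -0.0073, 0.04], "grip": 90}, {"rot": [0, 0, 0], "xyz": [0.03, -0.0073, 0.08], "grip": 90}, {"rot": [0, 0, 0], "xyz": [0.03, -0.0073, 0.115], "grip": 90}, {"rot": [0, 0, 0], "xyz": [0.03, -0.0073, 0.14], "grip": 90}, {"rot": [0, 0, 0], "xyz": [0.03, -0.0073, 0.155], "grip": 90}, {"rot": [0, 0, 0], "xyz": [0.03, -0.0073, 0.159], "grip": 90}, {"rot": [0, 0, 0], "xyz": [0.03, -0.0073, 0.159], "grip": 90}])

```text
clock: 12.83
tool_pos: [0.4687, 0.4353, 0.0085]
eef_rot: [0.66, 0.752, -0.0, 0.0]
contact_force: [0.8, -0.4, 0.4]
opening: 0.645
finger_force: 0.0
```

>>> carry_out(plan=[{"rot": [0, 0, 0], "xyz": [0, 0, 0], "grip": 255}, {"rot": [0, 0, 0], "xyz": [0, 0, 0], "grip": 255}, {"rot": [0, 0, 0], "xyz": [0, 0, 0], "grip": 255}, {"rot": [0, 0, 0], "xyz": [0, 0, 0], "grip": 255}, {"rot": [0, 0, 0], "xyz": [0, 0, 0], "grip": 255}, {"rot": [0, 0, 0], "xyz": [0, 0, 0], "grip": 255}, {"rot": [0, 0, 0], "xyz": [0, 0, 0], "grip": 255}, {"rot": [0, 0, 0], "xyz": [0, 0, 0], "grip": 255}], squeeze=15)

```text
clock: 13.5
tool_pos: [0.4693, 0.4367, 0.0104]
eef_rot: [0.659, 0.752, 0.001, 0.0]
contact_force: [-0.8, -0.5, 5.8]
opening: 0.387
finger_force: 15.0
```

>>> carry_out(plan=[{"rot": [0, 0, 0], "xyz": [0, 0, -0.02], "grip": 255}, {"rot": [0, 0, 0], "xyz": [0, 0, -0.05], "grip": 255}, {"rot": [0, 0, 0], "xyz": [0, 0, -0.09], "grip": 255}, {"rot": [0, 0, 0], "xyz": [0, 0, -0.13], "grip": 255}, {"rot": [0, 0, 0], "xyz": [0, 0, -0.16], "grip": 255}, {"rot": [0, 0, 0], "xyz": [0, 0, -0.16], "grip": 255}, {"rot": [0, 0, 0], "xyz": [0, 0, -0.16], "grip": 255}])

```text
clock: 14.08
tool_pos: [0.4694, 0.4369, 0.1713]
eef_rot: [0.659, 0.752, 0.002, 0.0]
contact_force: [0.5, -0.0, -1.0]
opening: 0.386
finger_force: 15.0
```

```bash
python3 - <<'E'
from h import *
s=r.get_state(); print(s['clock'],s['tool_pos'],s['opening'],s['finger_force'])
t=np.array([.499,.2585]); a=np.radians(7.6); n=np.array([-np.sin(a),np.cos(a)]); p=t+.041*n; print(p)
s=go((*p,.17),7.6); s=go((*p,.0175),7.6,s=s)
E
```

```text
14.0833 [0.46943736 0.43688234 0.17128761] 0.3859257190263907 14.999738959159004
[0.49357749 0.29913984]
rot [0.004, -0.003, -0.002] xyz [-0.1397, 0.0059, 0.0009] rotdeg 0.3 dist 0.14
rot [0.0, 0.0, 0.0] xyz [0.0, 0.0, 0.1525] rotdeg 0.0 dist 0.153
```

>>> carry_out(plan=[{"rot": [0, 0, 0], "xyz": [-0.035, 0.0015, 0], "grip": 255}, {"rot": [0, 0, 0], "xyz": [-0.07, 0.003, 0], "grip": 255}, {"rot": [0, 0, 0], "xyz": [-0.105, 0.0045, 0], "grip": 255}, {"rot": [0, 0, 0], "xyz": [-0.14, 0.006, 0], "grip": 255}, {"rot": [0, 0, 0], "xyz": [-0.14, 0.006, 0.03], "grip": 255}, {"rot": [0, 0, 0], "xyz": [-0.14, 0.006, 0.07], "grip": 255}, {"rot": [0, 0, 0], "xyz": [-0.14, 0.006, 0.11], "grip": 255}, {"rot": [0, 0, 0], "xyz": [-0.14, 0.006, 0.135], "grip": 255}])

```text
clock: 14.75
tool_pos: [0.49, 0.2963, 0.0295]
eef_rot: [0.659, 0.752, -0.003, -0.001]
contact_force: [-0.2, 0.3, -0.4]
opening: 0.384
finger_force: 15.0
```

>>> carry_out(plan=[{"rot": [0, 0, 0], "xyz": [0, 0, 0.01], "grip": 255}, {"rot": [0, 0, 0], "xyz": [0, 0, 0.017], "grip": 255}, {"rot": [0, 0, 0], "xyz": [0, 0, 0.017], "grip": 255}, {"rot": [0, 0, 0], "xyz": [0, 0, 0.017], "grip": 255}])

```text
clock: 15.08
tool_pos: [0.4928, 0.298, 0.0171]
eef_rot: [0.659, 0.752, 0.0, 0.0]
contact_force: [0.4, 0.1, -0.1]
opening: 0.387
finger_force: 15.0
```

>>> carry_out(plan=[{"rot": [0, 0, 0], "xyz": [0, 0, 0], "grip": 80}, {"rot": [0, 0, 0], "xyz": [0, 0, 0], "grip": 80}, {"rot": [0, 0, 0], "xyz": [0, 0, 0], "grip": 80}, {"rot": [0, 0, 0], "xyz": [0, 0, 0], "grip": 80}, {"rot": [0, 0, 0], "xyz": [0, 0, 0], "grip": 80}, {"rot": [0, 0, 0], "xyz": [0, 0, -0.02], "grip": 80}, {"rot": [0, 0, 0], "xyz": [0, 0, -0.05], "grip": 80}, {"rot": [0, 0, 0], "xyz": [0, 0, -0.09], "grip": 80}])

```text
clock: 15.75
tool_pos: [0.4911, 0.297, 0.1059]
eef_rot: [0.659, 0.752, -0.003, -0.001]
contact_force: [-0.1, 0.7, 0.1]
opening: 0.689
finger_force: 0.0
```

>>> carry_out(plan=[{"rot": [0, 0, 0], "xyz": [0, 0, -0.04], "grip": 80}, {"rot": [0, 0, 0], "xyz": [0.0, 0, -0.08], "grip": 80}, {"rot": [0, 0, 0], "xyz": [0.0, 0, -0.09], "grip": 80}, {"rot": [0, 0, 0], "xyz": [0.0, 0, -0.09], "grip": 80}, {"rot": [0, 0, 0], "xyz": [0, 0, -0.09], "grip": 80}, {"rot": [0, 0, 0], "xyz": [0, 0, -0.09], "grip": 80}])

```text
clock: 16.25
tool_pos: [0.4915, 0.2974, 0.1951]
eef_rot: [0.659, 0.752, -0.002, -0.001]
contact_force: [0.7, 0.0, -0.0]
opening: 0.686
finger_force: 0.0
```

```bash
python3 - <<'E'
from h import *
s=r.get_state(); print(s['clock'],s['tool_pos'],s['opening'],s['finger_force'],s['contact_force'])
c=cam("wrist"); img=r.snapshot("wrist"); cv2.imwrite("pics/w7.png",img[:,:,::-1])
import pickle; pickle.dump(c,open("w7.pkl","wb"))
s=go((.499,.2585,.20),97.6)
E
```

```text
16.25 [0.49153467 0.29736837 0.19512516] 0.6859266547609519 0.0 [ 0.67040848  0.00295725 -0.01299335]
rot [-0.004, -0.002, -1.572] xyz [-0.0395, 0.0024, -0.0051] rotdeg 90.1 dist 0.04
```

View pics/w7.png

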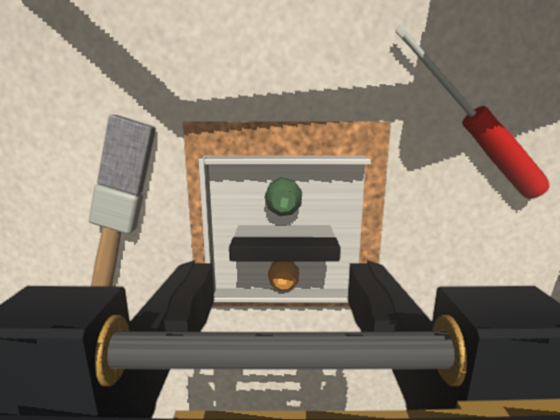

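Both stones are on the tray: green at (283,196), ochre at (283,275). The open end is at the right. The grip's top face spans (231,237)–(339,247).

```bash
python3 - <<'E'
from h import *
import pickle; c=pickle.load(open("w7.pkl","rb"))
g=plane(c,[(231,237),(338,237),(340,249),(230,249)],.073)[:,:2]; print(g.round(4).tolist(),g.mean(0))
q=plane(c,[(203,158),(370,159),(215,304)],.028)[:,:2]; print(q.round(4).tolist(),(q[1]+q[2])/2)
m=plane(c,[(184,123),(390,123)],.003)[:,:2]; print(m.round(4).tolist())
for p in (g[1]-g[0],q[1]-q[0],m[1]-m[0]): print(np.degrees(np.arctan2(p[1],p[0])),np.linalg.norm(p))
s=go((.499,.2585,.20),97.6); s=go((.499,.2585,.042),97.6,s=s)
s=go((.499,.2585,.20),-82.4)
E
```

```text
[[0.4545, 0.2699], [0.538, 0.2811], [0.5414, 0.2713], [0.4546, 0.2597]] [0.49711583 0.27050962]
[[0.4192, 0.3219], [0.5623, 0.34], [0.4407, 0.1813]] [0.50153279 0.26066069]
[[0.3947, 0.3474], [0.5804, 0.372]]
7.614841916060679 0.08423813323782908
7.2308217658517435 0.14427873860959955
7.557770441319955 0.18733097598977
rot [-0.004, -0.002, -1.572] xyz [-0.0395, 0.0024, -0.0051] rotdeg 90.1 dist 0.04
rot [0.0, 0.0, 0.0] xyz [0.0, 0.0, 0.158] rotdeg 0.0 dist 0.158
rot [-0.002, 0.004, 1.569] xyz [-0.0395, 0.0024, -0.0051] rotdeg 89.9 dist 0.04
```

```bash
python3 - <<'E'
from h import *
print(r.get_state()['q'].round(2))
s=go((.499,.261,.20),97.6)
E
```

```text
[-0.67  0.68  0.08  1.77 -0.08  0.7  -0.42]
rot [-0.004, -0.002, -1.572] xyz [-0.037, 0.0027, -0.0051] rotdeg 90.1 dist 0.037
```

>>> carry_out(plan=[{"rot": [0, 0, 0.12], "xyz": [-0.01, 0, 0], "grip": 60}, {"rot": [0, 0, 0.24], "xyz": [-0.02, 0.001, 0], "grip": 60}, {"rot": [0, 0, 0.36], "xyz": [-0.03, 0.002, 0], "grip": 60}, {"rot": [0, 0, 0.48], "xyz": [-0.037, 0.0027, 0], "grip": 60}, {"rot": [0, 0, 0.6], "xyz": [-0.037, 0.0027, 0], "grip": 60}, {"rot": [0, 0, 0.72], "xyz": [-0.037, 0.0027, 0], "grip": 60}, {"rot": [0, 0, 0.84], "xyz": [-0.037, 0.0027, 0], "grip": 60}, {"rot": [0, 0, 0.96], "xyz": [-0.037, 0.0027, 0], "grip": 60}])

```text
clock: 16.97
tool_pos: [0.4993, 0.261, 0.1949]
eef_rot: [0.933, 0.36, -0.002, 0.001]
contact_force: [-0.9, -0.5, 0.2]
opening: 0.763
finger_force: 0.0
```

>>> carry_out(plan=[{"rot": [0, 0, 0.12], "xyz": [0, 0, 0], "grip": 60}, {"rot": [0, 0, 0.24], "xyz": [0, 0, 0], "grip": 60}, {"rot": [0, 0, 0.36], "xyz": [0, 0, 0], "grip": 60}, {"rot": [0, 0, 0.48], "xyz": [0, 0, 0], "grip": 60}, {"rot": [0, 0, 0.6], "xyz": [0, 0, 0], "grip": 60}, {"rot": [0, 0, 0.609], "xyz": [0, 0, 0], "grip": 60}, {"rot": [0, 0, 0.609], "xyz": [0, 0, 0], "grip": 60}, {"rot": [0, 0, 0.609], "xyz": [0, 0, 0], "grip": 60}])

```text
clock: 17.63
tool_pos: [0.4998, 0.2614, 0.1959]
eef_rot: [0.998, 0.068, -0.001, 0.001]
contact_force: [0.3, -1.4, 0.0]
opening: 0.765
finger_force: 0.0
```

```bash
python3 - <<'E'
from h import *
s=r.get_state(); print(s['q'].round(2),s['tool_pos'],s['opening'])
c=cam("wrist"); img=r.snapshot("wrist"); np.save("w8.npy",img)
print(proj(c,[[.499,.261,.073]]))
hsv=cv2.cvtColor(img,cv2.COLOR_RGB2HSV); m=(hsv[:,:,2]<45).astype(np.uint8)
n,l,st,ce=cv2.connectedComponentsWithStats(m)
for i in range(1,n):
    if st[i,4]>800: print(st[i],ce[i].round(1),plane(c,ce[i],.073)[0].round(4))
for nm,a,b in (('g',(45,50,25),(88,255,200)),('o',(8,110,70),(22,255,255))):
    for ar,k,bb in blobs(img,a,b,400)[0]: print(nm,ar,k,plane(c,k,.02)[0].round(4))
s=go((.499,.261,.044),-82.4)
E
```

```text
[-0.87  0.73  0.54  1.82 -0.53  0.74 -1.48] [0.49977052 0.26142419 0.19588821] 0.7654263366885095
[[281.59865707 208.2655669 ]]
[    0   261   239   159 19776] [ 86.  346.3] [0.3502 0.4151 0.073 ]
[  356   262   204   148 16627] [471.8 338.3] [0.4045 0.0796 0.073 ]
g 1028 [243.  194.3] [0.4928 0.2955 0.02  ]
o 9650 [243.  143.9] [0.5379 0.3004 0.02  ]
o 726 [365.1 201.5] [0.5013 0.1836 0.02  ]
o 794 [329.3 194.1] [0.5036 0.2175 0.02  ]
o 414 [475.1 349.8] [0.3578 0.0336 0.02  ]
o 920 [299.1 415.1] [0.2473 0.2062 0.02  ]
rot [0.001, 0.001, 0.003] xyz [-0.0008, 0.0002, 0.1522] rotdeg 0.2 dist 0.152
```

```bash
python3 - <<'E'
from h import *
import pickle
img=np.load("w8.npy"); c=cam("wrist")
g=img.mean(2)
for row in (180,208,236): print(row,[(u,int(g[row,u])) for u in range(252,330,3)])
u=[int(x) for x in g[140:290,284]]; print(u[::6])
for p in ((276,208),(295,208)): print(plane(c,[p],.073)[0].round(4))
E
```

```text
180 [(252, 48), (255, 56), (258, 101), (261, 99), (264, 101), (267, 102), (270, 100), (273, 57), (276, 44), (279, 44), (282, 42), (285, 42), (288, 41), (291, 68), (294, 101), (297, 101), (300, 99), (303, 98), (306, 99), (309, 99), (312, 99), (315, 102), (318, 100), (321, 66), (324, 58), (327, 60)]
208 [(252, 48), (255, 41), (258, 94), (261, 95), (264, 102), (267, 122), (270, 137), (273, 90), (276, 42), (279, 43), (282, 43), (285, 42), (288, 40), (291, 94), (294, 98), (297, 99), (300, 98), (303, 97), (306, 99), (309, 98), (312, 100), (315, 102), (318, 91), (321, 59), (324, 50), (327, 54)]
236 [(252, 190), (255, 194), (258, 188), (261, 190), (264, 192), (267, 194), (270, 192), (273, 105), (276, 45), (279, 45), (282, 44), (285, 45), (288, 39), (291, 118), (294, 122), (297, 120), (300, 115), (303, 93), (306, 97), (309, 95), (312, 100), (315, 102), (318, 99), (321, 99), (324, 98), (327, 97)]
[200, 84, 45, 46, 45, 45, 43, 41, 42, 42, 42, 42, 43, 43, 43, 44, 45, 47, 46, 47, 46, 80, 154, 191, 199]
[0.4987 0.2654 0.073 ]
[0.5007 0.2509 0.073 ]
```

>>> carry_out(plan=[{"rot": [0, 0, 0], "xyz": [-0.001, 0, 0.04], "grip": 80}, {"rot": [0, 0, 0], "xyz": [-0.001, 0, 0.08], "grip": 80}, {"rot": [0, 0, 0], "xyz": [-0.001, 0, 0.11], "grip": 80}, {"rot": [0, 0, 0], "xyz": [-0.001, 0, 0.135], "grip": 80}, {"rot": [0, 0, 0], "xyz": [-0.001, 0, 0.148], "grip": 80}, {"rot": [0, 0, 0], "xyz": [-0.001, 0, 0.152], "grip": 80}, {"rot": [0, 0, 0], "xyz": [-0.001, 0, 0.152], "grip": 80}, {"rot": [0, 0, 0], "xyz": [-0.001, 0, 0.152], "grip": 80}])

```text
clock: 18.35
tool_pos: [0.4999, 0.2615, 0.0455]
eef_rot: [0.998, 0.067, 0.001, -0.0]
contact_force: [-0.2, 0.7, -0.6]
opening: 0.686
finger_force: 0.0
```

>>> carry_out(plan=[{"rot": [0, 0, 0], "xyz": [0, 0, 0], "grip": 255}, {"rot": [0, 0, 0], "xyz": [0, 0, 0], "grip": 255}, {"rot": [0, 0, 0], "xyz": [0, 0, 0], "grip": 255}, {"rot": [0, 0, 0], "xyz": [0, 0, 0], "grip": 255}, {"rot": [0, 0, 0], "xyz": [0, 0, 0], "grip": 255}, {"rot": [0, 0, 0], "xyz": [0, 0, 0], "grip": 255}, {"rot": [0, 0, 0], "xyz": [0, 0, 0], "grip": 255}, {"rot": [0, 0, 0], "xyz": [0, 0, 0], "grip": 255}], squeeze=55)

```text
clock: 19.02
tool_pos: [0.4993, 0.2613, 0.045]
eef_rot: [0.998, 0.066, 0.0, 0.0]
contact_force: [0.7, -0.6, 1.3]
opening: 0.152
finger_force: 55.0
```

>>> carry_out(plan=[{"rot": [0, 0, 0], "xyz": [0, 0, 0], "grip": 255}, {"rot": [0, 0, 0], "xyz": [0, 0, 0], "grip": 255}, {"rot": [0, 0, 0], "xyz": [0, 0, 0], "grip": 255}, {"rot": [0, 0, 0], "xyz": [0, 0, 0], "grip": 255}])

```text
clock: 19.35
tool_pos: [0.4993, 0.2613, 0.045]
eef_rot: [0.998, 0.066, 0.0, 0.0]
contact_force: [0.1, -1.2, 1.5]
opening: 0.151
finger_force: 55.0
```

```bash
python3 - <<'E'
from h import *
s=r.get_state(); print(s['clock'],s['q'].round(2),s['tool_pos'],s['opening'],s['finger_force'],s['contact_force'])
go((.499,.261,.044),-82.4)
E
```

```text
19.35 [-0.75  0.94  0.33  1.9  -0.69  0.42 -1.35] [0.49933849 0.26132524 0.04499325] 0.1512264685668738 54.99979756772518 [ 0.1017228  -1.20036783  1.4673236 ]
rot [0.0, -0.0, -0.0] xyz [-0.0004, 0.0003, 0.001] rotdeg 0.0 dist 0.001
```

```bash
cat >> h.py <<'E'
def tubrect(t):  # outer rim corners by edge fits on the blue silhouette, top view full-res
    h=cv2.cvtColor(t,cv2.COLOR_RGB2HSV); m=cv2.inRange(h,np.array((105,120,30)),np.array((125,255,255)))
    m[:140]=0;m[232:]=0;m[:,:300]=0;m[:,390:]=0
    n,l,s,ce=cv2.connectedComponentsWithStats(m); i=1+s[1:,4].argmax()
    cnt=max(cv2.findContours((l==i).astype(np.uint8),0,cv2.CHAIN_APPROX_NONE)[0],key=len)
    return cv2.minAreaRect(cnt),s[i]
E
python3 - <<'E'
from h import *
t=r.snapshot("top"); print(tubrect(t)); cv2.imwrite("pics/top9.png",t[:,:,::-1])
o=np.zeros_like(t); k=cv2.resize(cv2.imread("pics/top3.png")[:,:,::-1],(200,130),interpolation=cv2.INTER_AREA); o[110:240,230:430]=k; print(tubrect(o))
E
```

```text
(((347.9390869140625, 181.352783203125), (59.348793029785156, 58.13759231567383), 4.085616588592529), array([ 317,  151,   62,   62, 3369], dtype=int32))
(((347.9222106933594, 181.24514770507812), (59.134620666503906, 58.13656234741211), 3.5763344764709473), array([ 317,  151,   61,   61, 3363], dtype=int32))
```

The tub is unmoved and the tray is gripped. I'll lift it gently and stay level.

>>> carry_out(plan=[{"rot": [0, 0, 0], "xyz": [0, 0, -0.006], "grip": 255}, {"rot": [0, 0, 0], "xyz": [0, 0, -0.018], "grip": 255}, {"rot": [0, 0, 0], "xyz": [0, 0, -0.038], "grip": 255}, {"rot": [0, 0, 0], "xyz": [0, 0, -0.063], "grip": 255}, {"rot": [0, 0, 0], "xyz": [0, 0, -0.088], "grip": 255}, {"rot": [0, 0, 0], "xyz": [0, 0, -0.113], "grip": 255}, {"rot": [0, 0, 0], "xyz": [0, 0, -0.133], "grip": 255}, {"rot": [0, 0, 0], "xyz": [0, 0, -0.145], "grip": 255}])

```text
clock: 20.07
tool_pos: [0.4998, 0.262, 0.193]
eef_rot: [0.998, 0.066, 0.001, -0.001]
contact_force: [-0.1, 0.0, -2.8]
opening: 0.15
finger_force: 55.0
```

>>> carry_out(plan=[{"rot": [0, 0, 0], "xyz": [0, 0, -0.006], "grip": 255}, {"rot": [0, 0, 0], "xyz": [0, 0, -0.008], "grip": 255}, {"rot": [0, 0, 0], "xyz": [0, 0, -0.008], "grip": 255}])

```text
clock: 20.32
tool_pos: [0.4989, 0.2618, 0.1981]
eef_rot: [0.998, 0.067, -0.0, -0.0]
contact_force: [-0.3, 0.8, -3.4]
opening: 0.155
finger_force: 55.0
```

```bash
python3 - <<'E'
from h import *
s=r.get_state(); print(s['clock'],s['q'].round(2),s['tool_pos'],s['opening'],s['contact_force'],s['moment'].round(2))
n=go((.487,-.245,.2),-94.7); go((.487,-.245,.16),-94.7,s=n); go((.487,-.245,.16),-94.7,-50,s=n)
E
```

```text
20.3167 [-0.87  0.73  0.54  1.82 -0.53  0.75 -1.48] [0.49891947 0.26175006 0.19809722] 0.15506360141551334 [-0.34222589  0.81456549 -3.35274332] [0.08 0.18 0.01]
rot [-0.0, 0.0, 0.215] xyz [-0.0791, 0.5007, -0.0021] rotdeg 12.3 dist 0.507
rot [0.0, 0.0, 0.0] xyz [0.0, 0.0, 0.04] rotdeg 0.0 dist 0.04
rot [0.0, -0.873, 0.0] xyz [0.0, 0.0, 0.04] rotdeg 50.0 dist 0.04
```

>>> carry_out(plan=[{"rot": [0, 0, 0], "xyz": [-0.001, 0.006, 0], "grip": 255}, {"rot": [0, 0, 0], "xyz": [-0.003, 0.018, 0], "grip": 255}, {"rot": [0, 0, 0], "xyz": [-0.0055, 0.035, 0], "grip": 255}, {"rot": [0, 0, 0], "xyz": [-0.009, 0.057, 0], "grip": 255}, {"rot": [0, 0, 0], "xyz": [-0.013, 0.082, 0], "grip": 255}, {"rot": [0, 0, 0], "xyz": [-0.017, 0.107, 0], "grip": 255}, {"rot": [0, 0, 0], "xyz": [-0.021, 0.132, 0], "grip": 255}, {"rot": [0, 0, 0], "xyz": [-0.025, 0.157, 0], "grip": 255}])

```text
clock: 20.98
tool_pos: [0.4943, 0.0998, 0.1973]
eef_rot: [0.998, 0.066, -0.001, 0.001]
contact_force: [0.2, -0.1, -2.8]
opening: 0.149
finger_force: 55.0
```

>>> carry_out(plan=[{"rot": [0, 0, 0], "xyz": [-0.004, 0.025, 0], "grip": 255}, {"rot": [0, 0, 0], "xyz": [-0.008, 0.05, 0], "grip": 255}, {"rot": [0, 0, 0], "xyz": [-0.012, 0.075, 0], "grip": 255}, {"rot": [0, 0, 0], "xyz": [-0.016, 0.1, 0], "grip": 255}, {"rot": [0, 0, 0], "xyz": [-0.02, 0.125, 0], "grip": 255}, {"rot": [0, 0, 0], "xyz": [-0.024, 0.15, 0], "grip": 255}, {"rot": [0, 0, 0], "xyz": [-0.028, 0.175, 0], "grip": 255}, {"rot": [0, 0, 0], "xyz": [-0.032, 0.2, 0], "grip": 255}])

```text
clock: 21.65
tool_pos: [0.4885, -0.1023, 0.1973]
eef_rot: [0.998, 0.066, -0.001, 0.0]
contact_force: [0.3, -0.9, -2.8]
opening: 0.153
finger_force: 55.0
```

>>> carry_out(plan=[{"rot": [0, 0, 0.02], "xyz": [-0.004, 0.025, 0], "grip": 255}, {"rot": [0, 0, 0.05], "xyz": [-0.008, 0.05, 0], "grip": 255}, {"rot": [0, 0, 0.085], "xyz": [-0.012, 0.073, 0], "grip": 255}, {"rot": [0, 0, 0.12], "xyz": [-0.015, 0.095, 0], "grip": 255}, {"rot": [0, 0, 0.155], "xyz": [-0.018, 0.115, 0], "grip": 255}, {"rot": [0, 0, 0.185], "xyz": [-0.02, 0.13, 0], "grip": 255}, {"rot": [0, 0, 0.205], "xyz": [-0.022, 0.14, 0], "grip": 255}, {"rot": [0, 0, 0.215], "xyz": [-0.022, 0.144, 0], "grip": 255}])

```text
clock: 22.32
tool_pos: [0.4861, -0.2476, 0.1976]
eef_rot: [0.999, -0.043, -0.001, 0.0]
contact_force: [-0.2, -0.3, -2.7]
opening: 0.15
finger_force: 55.0
```

>>> carry_out(plan=[{"rot": [0, 0, 0], "xyz": [0, 0, 0.004], "grip": 255}, {"rot": [0, 0, 0], "xyz": [0, 0, 0.012], "grip": 255}, {"rot": [0, 0, 0], "xyz": [0, 0, 0.024], "grip": 255}, {"rot": [0, 0, 0], "xyz": [0, 0, 0.034], "grip": 255}, {"rot": [0, 0, 0], "xyz": [0, 0, 0.038], "grip": 255}, {"rot": [0, 0, 0], "xyz": [0, 0, 0.038], "grip": 255}, {"rot": [0, 0, 0], "xyz": [0, 0, 0.038], "grip": 255}])

```text
clock: 22.9
tool_pos: [0.4873, -0.245, 0.1596]
eef_rot: [0.999, -0.041, -0.0, -0.0]
contact_force: [0.8, 0.5, -2.9]
opening: 0.151
finger_force: 55.0
```

```bash
python3 - <<'E'
from h import *
s=r.get_state(); print(s['clock'],s['q'].round(2),s['tool_pos'],s['opening'],s['contact_force'],s['moment'].round(2))
n=go((.487,-.245,.16),-94.7); go((.487,-.245,.16),-94.7,-50,s=n)
img=r.snapshot("scene"); cv2.imwrite("pics/s10.png",cv2.resize(img[80:340,60:420,::-1],None,fx=2,fy=2))
E
```

```text
22.9 [ 0.13  0.74  0.43  1.9  -0.52  0.61 -0.76] [ 0.48727987 -0.24501485  0.15958198] 0.1509530349907567 [ 0.81716732  0.51269909 -2.92718069] [0.04 0.18 0.  ]
rot [-0.0, 0.001, 0.001] xyz [-0.0003, 0.0, -0.0004] rotdeg 0.1 dist 0.001
rot [0.0, -0.873, 0.0] xyz [0.0, 0.0, 0.0] rotdeg 50.0 dist 0.0
```

View pics/s10.png

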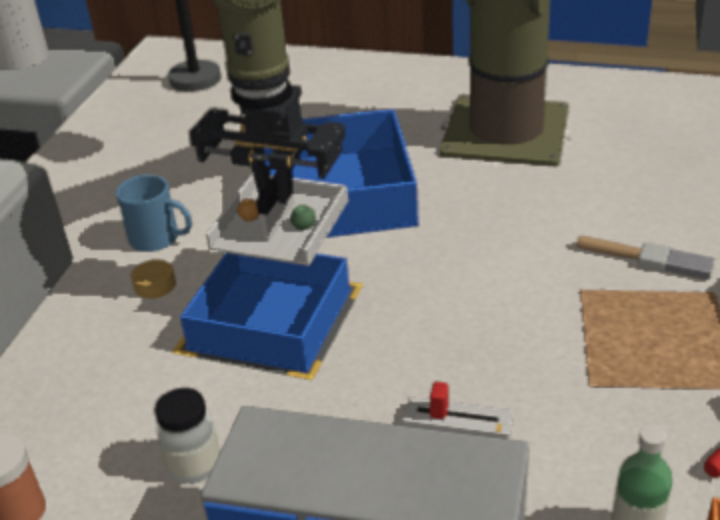

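Both stones ride on the level tray, ochre at (248,210) and green at (302,216), with the open end over the tub. Now I'll tip it.

>>> carry_out(plan=[{"rot": [0, -0.11, 0], "xyz": [0, 0, 0], "grip": 255}, {"rot": [0, -0.22, 0], "xyz": [0, 0, 0], "grip": 255}, {"rot": [0, -0.33, 0], "xyz": [0, 0, 0], "grip": 255}, {"rot": [0, -0.44, 0], "xyz": [0, 0, 0], "grip": 255}, {"rot": [0, -0.55, 0], "xyz": [0, 0, 0], "grip": 255}, {"rot": [0, -0.66, 0], "xyz": [0, 0, 0], "grip": 255}, {"rot": [0, -0.77, 0], "xyz": [0, 0, 0], "grip": 255}, {"rot": [0, -0.88, 0], "xyz": [0, 0, 0], "grip": 255}])

```text
clock: 23.62
tool_pos: [0.489, -0.2454, 0.1604]
eef_rot: [0.904, -0.037, -0.426, -0.017]
contact_force: [-0.3, -1.3, -2.3]
opening: 0.149
finger_force: 55.0
```

>>> carry_out(plan=[{"rot": [0, 0, 0], "xyz": [0, 0, 0], "grip": 255}, {"rot": [0, 0, 0], "xyz": [0, 0, 0], "grip": 255}, {"rot": [0, 0, 0], "xyz": [0, 0, 0], "grip": 255}, {"rot": [0, 0, 0], "xyz": [0, 0, 0], "grip": 255}, {"rot": [0, 0, 0], "xyz": [0, 0, 0], "grip": 255}, {"rot": [0, 0, 0], "xyz": [0, 0, 0], "grip": 255}])

```text
clock: 24.12
tool_pos: [0.4875, -0.2457, 0.1615]
eef_rot: [0.905, -0.038, -0.424, -0.017]
contact_force: [-0.4, 0.9, -2.7]
opening: 0.154
finger_force: 55.0
```

```bash
python3 - <<'E'
from h import *
s=r.get_state(); print(s['clock'],s['q'].round(2),s['tool_pos'],s['opening'],s['contact_force'],s['moment'].round(2))
go((.487,-.245,.16),-94.7)
img=r.snapshot("scene"); cv2.imwrite("pics/s11.png",cv2.resize(img[80:340,60:420,::-1],None,fx=2,fy=2))
E
```

```text
24.1167 [ 0.07  1.22  0.6   1.12 -0.2   1.74 -1.04] [ 0.48751521 -0.24569469  0.16154475] 0.15419886280770692 [-0.35113874  0.93123865 -2.68163582] [-0.12 -1.01  0.03]
rot [-0.0, 0.877, -0.001] xyz [0.0008, -0.0007, 0.0014] rotdeg 50.2 dist 0.002
```

View pics/s11.png

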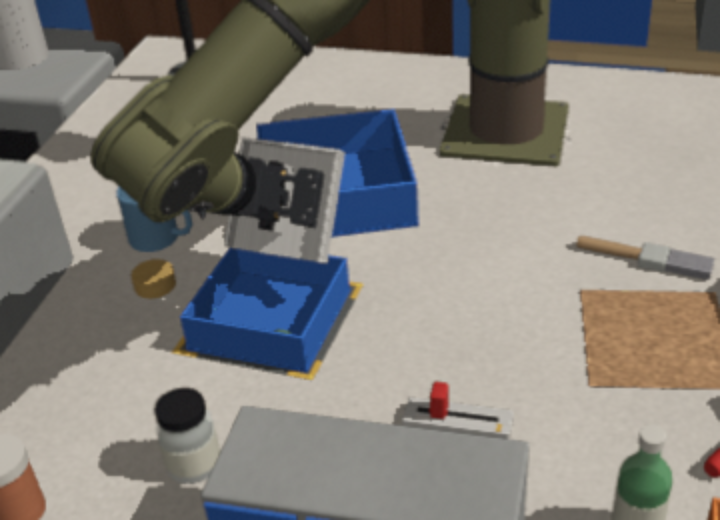

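The tray is tipped at 50°. A greenish stone top shows in the tub at (285,330), and nothing is visible on the tray's lower part. I'll check for stones by colour.

```bash
python3 - <<'E'
from h import *
for n in("wrist","scene","top"):
    img=r.snapshot(n)
    for nm,a,b in (('g',(45,60,20),(88,255,200)),('o',(8,140,60),(19,255,255))):
        for ar,k,bb in blobs(img,a,b,8 if n!='wrist' else 150)[0]: 
            if n=='wrist' or (n=='scene' and 130<k[0]<250 and 140<k[1]<270) or (n=='top' and 280<k[0]<400 and 130<k[1]<240): print(n,nm,ar,k,bb)
E
```

```text
wrist o 402 [215.3 355.7] [211 319  14  68]
wrist o 349 [346.  357.5] [339 318  12  69]
wrist o 4841 [333.1 409.4] [ 54 369 456  50]
wrist o 891 [536.1 390.9] [516 368  44  47]
scene o 75 [133.3 215.5] [127 211  16  12]
scene o 75 [138.1 223.1] [128 217  19  11]
top o 13 [353.1 168.2] [348 168  10   2]
```

>>> carry_out(plan=[{"rot": [0, 0.11, 0], "xyz": [0, 0, 0], "grip": 255}, {"rot": [0, 0.22, 0], "xyz": [0, 0, 0], "grip": 255}, {"rot": [0, 0.33, 0], "xyz": [0, 0, 0], "grip": 255}, {"rot": [0, 0.44, 0], "xyz": [0, 0, 0], "grip": 255}, {"rot": [0, 0.55, 0], "xyz": [0, 0, 0], "grip": 255}, {"rot": [0, 0.66, 0], "xyz": [0, 0, 0], "grip": 255}, {"rot": [0, 0.77, 0], "xyz": [0, 0, 0], "grip": 255}, {"rot": [0, 0.88, 0], "xyz": [0, 0, 0], "grip": 255}])

```text
clock: 24.98
tool_pos: [0.4871, -0.2456, 0.161]
eef_rot: [0.999, -0.041, 0.002, 0.001]
contact_force: [0.4, 0.7, -3.4]
opening: 0.154
finger_force: 55.0
```

>>> carry_out(plan=[{"rot": [0, 0, 0], "xyz": [0, 0, -0.02], "grip": 255}, {"rot": [0, 0, 0], "xyz": [0, 0, -0.04], "grip": 255}, {"rot": [0, 0, 0], "xyz": [-0.001, -0.02, -0.04], "grip": 255}, {"rot": [0, 0, 0], "xyz": [-0.003, -0.05, -0.04], "grip": 255}, {"rot": [0, 0, 0], "xyz": [-0.005, -0.085, -0.04], "grip": 255}, {"rot": [0, 0, 0], "xyz": [-0.007, -0.12, -0.04], "grip": 255}, {"rot": [0, 0, 0], "xyz": [-0.009, -0.155, -0.04], "grip": 255}, {"rot": [0, 0, 0], "xyz": [-0.011, -0.19, -0.04], "grip": 255}])

```text
clock: 25.65
tool_pos: [0.491, -0.0538, 0.2001]
eef_rot: [0.999, -0.041, -0.001, -0.0]
contact_force: [1.2, -0.2, -2.6]
opening: 0.15
finger_force: 55.0
```

>>> carry_out(plan=[{"rot": [0, 0, -0.02], "xyz": [-0.002, -0.035, 0], "grip": 255}, {"rot": [0, 0, -0.05], "xyz": [-0.004, -0.07, 0], "grip": 255}, {"rot": [0, 0, -0.08], "xyz": [-0.006, -0.105, 0], "grip": 255}, {"rot": [0, 0, -0.11], "xyz": [-0.008, -0.14, 0], "grip": 255}, {"rot": [0, 0, -0.14], "xyz": [-0.01, -0.175, 0], "grip": 255}, {"rot": [0, 0, -0.17], "xyz": [-0.012, -0.21, 0], "grip": 255}, {"rot": [0, 0, -0.2], "xyz": [-0.014, -0.245, 0], "grip": 255}, {"rot": [0, 0, -0.215], "xyz": [-0.016, -0.275, 0], "grip": 255}])

```text
clock: 26.32
tool_pos: [0.4976, 0.2226, 0.2]
eef_rot: [0.998, 0.068, -0.001, -0.0]
contact_force: [-0.3, -0.2, -2.3]
opening: 0.153
finger_force: 55.0
```

>>> carry_out(plan=[{"rot": [0, 0, 0], "xyz": [0, -0.02, 0], "grip": 255}, {"rot": [0, 0, 0], "xyz": [0, -0.03, 0], "grip": 255}, {"rot": [0, 0, 0], "xyz": [0, -0.03, 0], "grip": 255}, {"rot": [0, 0, 0], "xyz": [0, -0.03, 0], "grip": 255}])

```text
clock: 26.65
tool_pos: [0.4944, 0.2484, 0.1999]
eef_rot: [0.998, 0.066, -0.0, 0.001]
contact_force: [0.5, -0.7, -3.3]
opening: 0.149
finger_force: 55.0
```

```bash
python3 - <<'E'
from h import *
s=r.get_state(); print(s['clock'],s['q'].round(2),s['tool_pos'],s['opening'],s['contact_force'],s['moment'].round(2))
n=go((.4993,.2613,.10),-82.4);go((.4993,.2613,.0445),-82.4,s=n)
t=r.snapshot("top"); print(tubrect(t)); sc=r.snapshot("scene")
cv2.imwrite("pics/t12.png",np.hstack([cv2.resize(t[120:240,290:410],(480,480)),cv2.resize(sc[190:280,190:280],(310,480))])[:,:,::-1])
E
```

```text
26.65 [-0.86  0.71  0.55  1.85 -0.53  0.73 -1.46] [0.4943588  0.24844954 0.19994408] 0.14928557979031876 [ 0.53759248 -0.68558467 -3.34207347] [-0.05  0.06 -0.06]
rot [0.001, 0.001, -0.0] xyz [0.0067, -0.0122, 0.0999] rotdeg 0.1 dist 0.101
rot [0.0, 0.0, 0.0] xyz [0.0, 0.0, 0.0555] rotdeg 0.0 dist 0.056
(((347.9756774902344, 181.36505126953125), (59.20191192626953, 58.33716583251953), 3.814074993133545), array([ 317,  151,   62,   62, 3179], dtype=int32))
```

View pics/t12.png

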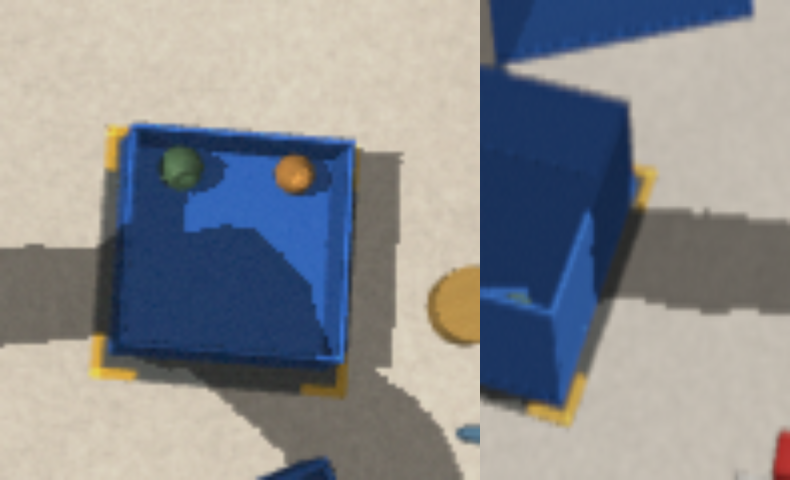

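Both stones are in the tub, green at (182,168) and ochre at (294,172), and the tub is still square on the plate. Next I'll set the tray down on its mat.

>>> carry_out(plan=[{"rot": [0, 0, 0], "xyz": [0.0065, -0.012, 0], "grip": 255}, {"rot": [0, 0, 0], "xyz": [0.0065, -0.012, 0.03], "grip": 255}, {"rot": [0, 0, 0], "xyz": [0.0065, -0.012, 0.06], "grip": 255}, {"rot": [0, 0, 0], "xyz": [0.0065, -0.012, 0.09], "grip": 255}, {"rot": [0, 0, 0], "xyz": [0.0065, -0.012, 0.115], "grip": 255}, {"rot": [0, 0, 0], "xyz": [0.0065, -0.012, 0.13], "grip": 255}, {"rot": [0, 0, 0], "xyz": [0.0065, -0.012, 0.14], "grip": 255}, {"rot": [0, 0, 0], "xyz": [0.0065, -0.012, 0.147], "grip": 255}])

```text
clock: 27.42
tool_pos: [0.4998, 0.2606, 0.0522]
eef_rot: [0.998, 0.065, -0.0, 0.001]
contact_force: [0.6, -0.1, -1.5]
opening: 0.153
finger_force: 55.0
```

>>> carry_out(plan=[{"rot": [0, 0, 0], "xyz": [0, 0, 0.004], "grip": 255}, {"rot": [0, 0, 0], "xyz": [0, 0, 0.008], "grip": 255}, {"rot": [0, 0, 0], "xyz": [0, 0, 0.008], "grip": 255}, {"rot": [0, 0, 0], "xyz": [0, 0, 0.008], "grip": 255}])

```text
clock: 27.75
tool_pos: [0.5, 0.2627, 0.0456]
eef_rot: [0.998, 0.066, 0.001, -0.0]
contact_force: [-0.3, -0.5, -2.1]
opening: 0.15
finger_force: 55.0
```

```bash
python3 - <<'E'
from h import *
s=r.get_state(); print(s['clock'],s['tool_pos'],s['opening'],s['contact_force'],s['moment'].round(2))
go((.4993,.2613,.0445),-82.4)
E
```

```text
27.75 [0.49996161 0.26273613 0.04557073] 0.15047518264523002 [-0.31205946 -0.49036918 -2.14962907] [ 0.01  0.15 -0.01]
rot [-0.0, -0.001, 0.0] xyz [-0.0008, 0.0013, 0.0011] rotdeg 0.1 dist 0.002
```

>>> carry_out(plan=[{"rot": [0, 0, 0], "xyz": [-0.0005, 0.001, 0.0012], "grip": 255}, {"rot": [0, 0, 0], "xyz": [-0.0005, 0.001, 0.0012], "grip": 110}, {"rot": [0, 0, 0], "xyz": [-0.0005, 0.001, 0.0012], "grip": 110}, {"rot": [0, 0, 0], "xyz": [-0.0005, 0.001, 0.0012], "grip": 110}, {"rot": [0, 0, 0], "xyz": [-0.0005, 0.001, 0.0012], "grip": 110}, {"rot": [0, 0, 0], "xyz": [-0.0005, 0.001, 0.0012], "grip": 110}, {"rot": [0, 0, 0], "xyz": [-0.0005, 0.001, 0.0012], "grip": 110}, {"rot": [0, 0, 0], "xyz": [-0.0005, 0.001, 0.0012], "grip": 110}])

```text
clock: 28.42
tool_pos: [0.4991, 0.2615, 0.0437]
eef_rot: [0.998, 0.066, -0.0, 0.0]
contact_force: [0.4, 0.0, -0.4]
opening: 0.571
finger_force: 0.0
```

>>> carry_out(plan=[{"rot": [0, 0, 0], "xyz": [0, 0, -0.02], "grip": 110}, {"rot": [0, 0, 0], "xyz": [0, 0, -0.05], "grip": 110}, {"rot": [0, 0, 0], "xyz": [0, 0, -0.09], "grip": 110}, {"rot": [0, 0, 0], "xyz": [0, 0, -0.13], "grip": 255}, {"rot": [0, 0, 0], "xyz": [0, 0, -0.155], "grip": 255}, {"rot": [0, 0, 0], "xyz": [0, 0, -0.155], "grip": 255}])

```text
clock: 28.92
tool_pos: [0.5024, 0.2622, 0.2039]
eef_rot: [0.998, 0.066, 0.005, -0.002]
contact_force: [1.0, 0.1, -0.2]
opening: 0.363
finger_force: 0.0
```

```bash
python3 - <<'E'
from h import *
s=r.get_state(); print(s['clock'],s['tool_pos'],s['opening'],s['contact_force'])
c=cam("top"); t=r.snapshot("top"); print('cabinet edge',plane(c,[(225,95),(320,95)],.1)[:,:2].round(3).tolist(),plane(c,[(225,95)],.15)[0].round(3))
for ar,k,bb in blobs(t,(0,120,60),(6,255,255),30)[0]: print('red',ar,k,bb,plane(c,k,.045)[0].round(4))
for ar,k,bb in blobs(t,(15,130,110),(34,255,255),2)[0]:
    if 225<k[0]<290 and 120<k[1]<150: print('yel',ar,k,bb,plane(c,k,.014)[0].round(4))
go((.69,-.07,.2),-90)
E
```

```text
28.9167 [0.50235611 0.2622061  0.20392097] 0.3631427852537781 [ 1.03086123  0.10053353 -0.1652198 ]
cabinet edge [[0.797, 0.115], [0.797, -0.165]] [0.777 0.109 0.15 ]
red 220 [150.5 138. ] [141 126  21  28] [0.6848 0.3471 0.045 ]
red 66 [261.6 135.3] [258 130   8  12] [0.6916 0.0092 0.045 ]
red 66 [506.  205.3] [500 203  13   6] [ 0.4729 -0.7354  0.045 ]
yel 4 [238.  133.5] [238 132   1   4] [0.7069 0.0837 0.014 ]
rot [-0.002, -0.005, 0.133] xyz [0.1436, 0.3543, 0.0013] rotdeg 7.6 dist 0.382
```

>>> carry_out(plan=[{"rot": [0, 0, 0.03], "xyz": [0.008, 0.02, 0], "grip": 255}, {"rot": [0, 0, 0.06], "xyz": [0.021, 0.053, 0], "grip": 255}, {"rot": [0, 0, 0.09], "xyz": [0.035, 0.088, 0], "grip": 255}, {"rot": [0, 0, 0.133], "xyz": [0.05, 0.123, 0], "grip": 255}, {"rot": [0, 0, 0.133], "xyz": [0.064, 0.158, 0], "grip": 255}, {"rot": [0, 0, 0.133], "xyz": [0.078, 0.193, 0], "grip": 255}, {"rot": [0, 0, 0.133], "xyz": [0.092, 0.228, 0], "grip": 255}, {"rot": [0, 0, 0.133], "xyz": [0.106, 0.263, 0], "grip": 255}])

```text
clock: 29.63
tool_pos: [0.6385, 0.0135, 0.1966]
eef_rot: [1.0, -0.0, -0.002, -0.0]
contact_force: [0.4, 0.6, -0.4]
opening: 0.001
finger_force: 0.0
```

```bash
python3 - <<'E'
from h import *
go((.69,-.07,.2),-90)
E
```

```text
rot [-0.001, 0.003, -0.0] xyz [0.0515, 0.0835, -0.0037] rotdeg 0.2 dist 0.098
```

>>> carry_out(plan=[{"rot": [0, 0, 0], "xyz": [0.015, 0.025, 0], "grip": 255}, {"rot": [0, 0, 0], "xyz": [0.03, 0.05, 0], "grip": 255}, {"rot": [0, 0, 0], "xyz": [0.045, 0.073, 0], "grip": 255}, {"rot": [0, 0, 0], "xyz": [0.0515, 0.0835, 0], "grip": 255}, {"rot": [0, 0, 0], "xyz": [0.0515, 0.0835, 0], "grip": 255}, {"rot": [0, 0, 0], "xyz": [0.0515, 0.0835, 0], "grip": 255}, {"rot": [0, 0, 0], "xyz": [0.0515, 0.0835, 0], "grip": 255}])

```text
clock: 30.22
tool_pos: [0.6895, -0.0666, 0.1973]
eef_rot: [1.0, 0.001, -0.001, -0.001]
contact_force: [-0.7, 0.2, -0.6]
opening: 0.002
finger_force: 0.0
```

```bash
python3 - <<'E'
from h import *
s=r.get_state(); print(s['clock'],s['tool_pos'],s['opening'],s['contact_force'])
c=cam("wrist"); img=r.snapshot("wrist")
for ar,k,bb in blobs(img,(0,120,50),(6,255,255),150)[0]: print('red',ar,k,bb,plane(c,k,.045)[0].round(4))
for ar,k,bb in blobs(img,(15,130,110),(34,255,255),20)[0]: print('yel',ar,k,bb,plane(c,k,.014)[0].round(4))
go((.69,-.07,.028),-90)
E
```

```text
30.2167 [ 0.68950726 -0.0665998   0.19725527] 0.0022669007106889583 [-0.74839879  0.22121691 -0.64315554]
red 956 [192.6 193. ] [177 175  32  37] [0.6936 0.0087 0.045 ]
yel 71 [118.5 173. ] [116 167   6  13] [0.7052 0.0842 0.014 ]
yel 455 [387.  235.8] [372 225  40  32] [ 0.6442 -0.1688  0.014 ]
yel 91 [546.8 240.8] [535 239  25   5] [ 0.639  -0.3285  0.014 ]
yel 347 [521.2 278.9] [505 273  32  15] [ 0.5977 -0.3109  0.014 ]
yel 205 [314.4 341.6] [310 318   9  43] [ 0.5241 -0.102   0.014 ]
rot [-0.002, 0.002, 0.002] xyz [0.0007, 0.0042, 0.1696] rotdeg 0.2 dist 0.17
```

>>> carry_out(plan=[{"rot": [0, 0, 0], "xyz": [0.0025, 0.004, 0.04], "grip": 255}, {"rot": [0, 0, 0], "xyz": [0.0025, 0.004, 0.08], "grip": 255}, {"rot": [0, 0, 0], "xyz": [0.0025, 0.004, 0.115], "grip": 255}, {"rot": [0, 0, 0], "xyz": [0.0025, 0.004, 0.145], "grip": 255}, {"rot": [0, 0, 0], "xyz": [0.0025, 0.004, 0.162], "grip": 255}, {"rot": [0, 0, 0], "xyz": [0.0025, 0.004, 0.168], "grip": 255}, {"rot": [0, 0, 0], "xyz": [0.0025, 0.004, 0.168], "grip": 255}])

```text
clock: 30.85
tool_pos: [0.6916, -0.0707, 0.029]
eef_rot: [1.0, 0.001, -0.002, -0.001]
contact_force: [-0.1, -0.5, -0.7]
opening: 0.004
finger_force: 0.0
```

>>> carry_out(plan=[{"rot": [0, 0, 0], "xyz": [0, -0.015, 0], "grip": 255}, {"rot": [0, 0, 0], "xyz": [0, -0.03, 0], "grip": 255}, {"rot": [0, 0, 0], "xyz": [0, -0.042, 0], "grip": 255}, {"rot": [0, 0, 0], "xyz": [0, -0.054, 0], "grip": 255}, {"rot": [0, 0, 0], "xyz": [0, -0.066, 0], "grip": 255}, {"rot": [0, 0, 0], "xyz": [0, -0.078, 0], "grip": 255}, {"rot": [0, 0, 0], "xyz": [0, -0.09, 0], "grip": 255}, {"rot": [0, 0, 0], "xyz": [0, -0.098, 0], "grip": 255}])

```text
clock: 31.52
tool_pos: [0.6934, 0.0274, 0.031]
eef_rot: [1.0, 0.0, 0.0, -0.0]
contact_force: [1.6, -1.0, 1.0]
opening: 0.007
finger_force: 0.9
```

```bash
python3 - <<'E'
from h import *
s=r.get_state(); print(s['clock'],s['tool_pos'],s['opening'],s['contact_force'])
c=cam("top"); t=r.snapshot("top")
for ar,k,bb in blobs(t,(0,120,60),(6,255,255),5)[0]: print('red',ar,k,bb,plane(c,k,.045)[0].round(4))
E
```

```text
31.5167 [0.69338291 0.02735906 0.03099365] 0.006698581883863014 [ 1.6224215  -1.04100315  1.04178982]
red 89 [155.4 130.9] [148 125  14  11] [0.7069 0.3329 0.045 ]
red 67 [506.1 205.3] [500 203  13   6] [ 0.4729 -0.7357  0.045 ]
```

Force about 1 N, so the selector is sliding. I'll creep to the stop.

>>> carry_out(plan=[{"rot": [0, 0, 0], "xyz": [0, -0.003, 0], "grip": 255}, {"rot": [0, 0, 0], "xyz": [0, -0.006, 0], "grip": 255}, {"rot": [0, 0, 0], "xyz": [0, -0.008, 0], "grip": 255}, {"rot": [0, 0, 0], "xyz": [0, -0.01, 0], "grip": 255}, {"rot": [0, 0, 0], "xyz": [0, -0.01, 0], "grip": 255}])

```text
clock: 31.98
tool_pos: [0.6927, 0.0353, 0.0305]
eef_rot: [1.0, -0.0, -0.0, -0.0]
contact_force: [0.2, -1.4, 0.6]
opening: 0.004
finger_force: 0.6
```

>>> carry_out(plan=[{"rot": [0, 0, 0], "xyz": [0, -0.001, 0], "grip": 255}, {"rot": [0, 0, 0], "xyz": [0, -0.002, 0], "grip": 255}, {"rot": [0, 0, 0], "xyz": [0, -0.002, 0], "grip": 255}])

```text
clock: 32.23
tool_pos: [0.6928, 0.0374, 0.0305]
eef_rot: [1.0, -0.0, -0.0, -0.0]
contact_force: [-0.1, -1.0, -0.6]
opening: 0.003
finger_force: 0.7
```

>>> carry_out(plan=[{"rot": [0, 0, 0], "xyz": [0, -0.001, 0], "grip": 255}, {"rot": [0, 0, 0], "xyz": [0, -0.003, 0], "grip": 255}, {"rot": [0, 0, 0], "xyz": [0, -0.003, 0], "grip": 255}])

```text
clock: 32.48
tool_pos: [0.6929, 0.041, 0.0306]
eef_rot: [1.0, 0.0, -0.0, -0.0]
contact_force: [-0.0, -1.1, -1.1]
opening: 0.005
finger_force: 0.7
```

>>> carry_out(plan=[{"rot": [0, 0, 0], "xyz": [0, -0.001, 0], "grip": 255}, {"rot": [0, 0, 0], "xyz": [0, -0.002, 0], "grip": 255}, {"rot": [0, 0, 0], "xyz": [0, -0.002, 0], "grip": 255}])

```text
clock: 32.73
tool_pos: [0.6929, 0.0429, 0.0306]
eef_rot: [1.0, 0.0, -0.0, -0.0]
contact_force: [0.3, -1.0, -0.1]
opening: 0.006
finger_force: 0.6
```

>>> carry_out(plan=[{"rot": [0, 0, 0], "xyz": [0, -0.002, 0], "grip": 255}, {"rot": [0, 0, 0], "xyz": [0, -0.003, 0], "grip": 255}, {"rot": [0, 0, 0], "xyz": [0, -0.003, 0], "grip": 255}])

```text
clock: 32.98
tool_pos: [0.693, 0.046, 0.0307]
eef_rot: [1.0, 0.0, -0.0, -0.0]
contact_force: [-1.1, -1.1, -0.6]
opening: 0.001
finger_force: 0.5
```

>>> carry_out(plan=[{"rot": [0, 0, 0], "xyz": [0, -0.002, 0], "grip": 255}, {"rot": [0, 0, 0], "xyz": [0, -0.003, 0], "grip": 255}, {"rot": [0, 0, 0], "xyz": [0, -0.003, 0], "grip": 255}])

```text
clock: 33.23
tool_pos: [0.693, 0.0462, 0.0308]
eef_rot: [1.0, -0.001, 0.0, 0.002]
contact_force: [-0.5, -4.4, -0.6]
opening: 0.01
finger_force: 2.3
```

```bash
python3 - <<'E'
from h import *
c=cam("wrist"); img=r.snapshot("wrist"); s=r.get_state(); print(s['tool_pos'],s['contact_force'])
for ar,k,bb in blobs(img,(0,120,50),(6,255,255),50)[0]: print('red',ar,k,bb,plane(c,k,.045)[0].round(4))
for ar,k,bb in blobs(img,(15,130,110),(34,255,255),20)[0]: print('yel',ar,k,bb,plane(c,k,.014)[0].round(4))
E
```

```text
[0.69299302 0.04628225 0.03078881] [-0.48527641 -5.10992005 -0.69815064]
red 2034 [221.5 265.9] [191 243  57  44] [0.7065 0.07   0.045 ]
yel 247 [202.  240.1] [196 230  13  23] [0.7058 0.0842 0.014 ]
yel 250 [314.6 344. ] [310 318   9  49] [0.6473 0.0287 0.014 ]
```

The position has stalled and the force is rising, so this is the end stop. One firmer nudge, then back off, lift and retreat.

>>> carry_out(plan=[{"rot": [0, 0, 0], "xyz": [0, -0.002, 0], "grip": 255}, {"rot": [0, 0, 0], "xyz": [0, -0.002, 0], "grip": 255}])

```text
clock: 33.45
tool_pos: [0.693, 0.0464, 0.0308]
eef_rot: [1.0, -0.001, 0.0, 0.003]
contact_force: [-0.9, -7.8, -1.2]
opening: 0.0
finger_force: 3.8
```

>>> carry_out(plan=[{"rot": [0, 0, 0], "xyz": [0, 0.01, 0], "grip": 255}, {"rot": [0, 0, 0], "xyz": [0, 0.03, 0], "grip": 255}, {"rot": [0, 0, 0], "xyz": [0, 0.03, -0.04], "grip": 255}, {"rot": [0, 0, 0], "xyz": [0, 0.03, -0.08], "grip": 255}, {"rot": [0, 0, 0], "xyz": [0, 0.03, -0.12], "grip": 255}, {"rot": [0, 0, 0], "xyz": [0, 0.03, -0.16], "grip": 255}, {"rot": [0, 0, 0], "xyz": [-0.04, 0.03, -0.19], "grip": 255}, {"rot": [0, 0, 0], "xyz": [-0.08, 0.03, -0.19], "grip": 255}])

```text
clock: 34.12
tool_pos: [0.6235, 0.0206, 0.2257]
eef_rot: [1.0, 0.001, 0.007, -0.0]
contact_force: [0.2, -0.3, -0.1]
opening: 0.004
finger_force: 0.0
```

>>> carry_out(plan=[{"rot": [0, 0, 0], "xyz": [-0.04, 0, 0], "grip": 255}, {"rot": [0, 0, 0], "xyz": [-0.08, 0, 0], "grip": 255}, {"rot": [0, 0, 0], "xyz": [-0.12, 0, 0], "grip": 255}, {"rot": [0, 0, 0], "xyz": [-0.15, 0, 0], "grip": 255}, {"rot": [0, 0, 0], "xyz": [-0.15, 0, 0], "grip": 255}, {"rot": [0, 0, 0], "xyz": [-0.15, 0, 0], "grip": 255}])

```text
clock: 34.62
tool_pos: [0.4674, 0.0216, 0.2207]
eef_rot: [1.0, 0.0, 0.0, -0.001]
contact_force: [0.6, 0.4, 0.2]
opening: 0.005
finger_force: 0.0
```

```bash
python3 - <<'E'
from h import *
s=r.get_state(); print(s['clock'],s['tool_pos'],s['contact_force'])
t=r.snapshot("top"); print(tubrect(t)); c=cam("top")
for ar,k,bb in blobs(t,(0,120,60),(6,255,255),30)[0]: print('red',ar,k,bb,plane(c,k,.045)[0].round(4))
sc=r.snapshot("scene")
cv2.imwrite("pics/t14.png",np.vstack([cv2.resize(t[110:260,110:410],(600,300)),cv2.resize(sc[160:320,120:440],(600,300))])[:,:,::-1])
E
```

```text
34.6167 [0.46738612 0.02158723 0.22073665] [0.60669371 0.43144016 0.24887783]
(((347.9365234375, 181.38832092285156), (59.348793029785156, 58.066349029541016), 4.085616588592529), array([ 317,  151,   62,   62, 3185], dtype=int32))
red 244 [149.8 138.7] [138 125  24  29] [0.6826 0.3492 0.045 ]
red 63 [241.5 135.1] [239 130   6  12] [0.6924 0.0704 0.045 ]
red 66 [506.2 205.3] [500 203  13   6] [ 0.4729 -0.736   0.045 ]
```

View pics/t14.png

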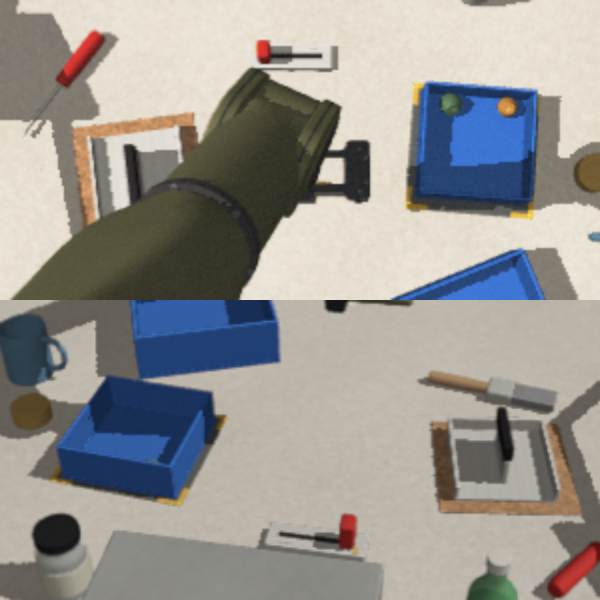

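Everything is in place: both stones in the tub, the tub on the plate, the empty tray flat on its mat, and the selector at its yellow end. Handing in now.

```bash
python3 -c "
from plant import r
print(r.finish_job())"
```

```text
the job is handed in; nothing more can be done
None
```

I finished the job and handed it in after 34.6 s of the 210 s: the tub stands about 5 mm off the plate's centre and nearly square to it, both stones on the bench (ochre and green) are in it, the empty tray is flat on its mat, and the red selector is against its yellow-marked end stop.

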